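Lock the specimen clamp on a tilted microscope stage

ROBOT

A 6-joint arm with a two-finger parallel gripper is mounted at the origin on the work surface. World frame = base frame: x ahead of the robot, y to its left, z up, the work surface at z = 0. Lengths are in m, angles in rad, forces in N, time in s.
With the tool pointing down it reaches from about 0.35 to 0.875 m from the base axis. Payload 4.2 kg.
Tool frame: the origin (TCP) lies between the finger pads; the fingertips stand 14 mm ahead of it and the grasp point (between the pads) lies 5 mm behind it; z points along the fingers, y is the direction in which the jaws open and shut (so a half turn about z gives the same grasp; the last joint's range is limited). The gripper opens to 87 mm and grips with 3 to 60 N. Pads are 19 mm wide; open, the fingers measure 117 mm over their backs; the gripper's body (75 mm by 190 mm) begins 51 mm behind the grasp point.
Start: joints at [-0.933, 0.385, 0.008, 0, -1.194, -0.259], TCP at [0.231, -0.581, 0.237] pointing down, gripper open.
Joint ranges: [-3.14, 3.14], [-1.21, 2.06], [-1.07, 1.41], [-3.16, 2.05], [-2.99, -0.16], [-3.1, 3.1]. Speed limits (rad/s): [2.79, 2.79, 3.14, 3.14, 3.14, 3.14].

INTERFACE

Orientations are given as a unit quaternion [w, x, y, z].
In Python, from bench import arm, read_camera, finder gives the robot as it stands.
- The arm moves only by the tool play_rows, never from a script. Its argument "increments" is a list of rows, each an object of numbers: "x", "y", "z": the shift along the tool's x, y, z in cm; "wx", "wy", "wz": the turn, a rotation vector about the tool's x, y, z in degrees. In form: [{"x": .., "y": .., "z": .., "wx": .., "wy": .., "wz": ..}, ...]. A call has 1 to 5 rows; each row shifts and turns the commanded pose from where the row before left it, along the tool's axes as they then stand; what a row does not reach is not made up. A row lasts 1/10 s, in which the tool goes at most 50 mm and 8.59 degrees, less where a joint would pass 70% of its speed; a pose out of reach is approached as far as the arm can. A call is refused whole if a number of a shift passes 5 or a number of a turn 8.59, either way. A call with a gripper value outside its range is refused whole. "hand" is the opening in per cent of the stroke, from 0 (shut) to 100 (fully open), set as the call begins (left out, the last holds). The fingers move at their own pace and stop on an object; "squeeze" is the grip in N (left out, the last holds). Time passes only in rows, so rows that do not move let the fingers close. It gives the time, the measured TCP pose, the force and the opening at its end, in the units of the state.
- arm.sense(): the state, without advancing time (a new reading comes with each control period).
- read_camera(name): name is "scene" or "top" or "wrist"; returns a dict with "img" (420x560x3 uint8, blue, green, red), "vfov" (degrees; the focal length in pixels is half the picture's height over the tangent of half this angle, whatever the lens; pixels are square), "cx", "cy" (the principal point, pixels), "k1" (the pictures are not rectified: a ray, as slopes to the right and down, at radius r is drawn at 1 + k1 r^2 times it, then the intrinsics apply), "eye" and "attitude" of the camera in the world; the wrist camera has in their place "T_tool_cam" (4x4, takes a point from camera to tool coordinates, whose origin is the TCP and whose axes are the flange's). Camera axes: x right, y down, z forward; pixel columns grow to the right and rows downward; lengths in m; the calibration is good to about 2 mm. A picture is of the moment at which its call begins: read the wrist's pose just before it. There is no depth.
- arm.finish_job(): hands the job in, once; it reports no verdict.
Trained networks look in a picture, given as the dict that the camera call returned (one of the last four; its "shot" number tells which), for a name from the list of things; names that differ only in an ending like _2 or _b are one class to them, and where a whole thing is asked for, a point or a joint stands for the part that bears it (a point fixed in the world has none). Each returns a list of dicts, best first, with "conf" (0 to 1); they miss things now and then, are a little off and sometimes report something else, mostly with a low value. They report only what shows in the picture. A call takes as long as a camera call. They do not tell look-alikes from the thing itself.
- finder.recognise(picture, label): "at" ([x, y, z] in m, in world coordinates, good to about 4 mm: the middle of the surface that is visible of it).
- finder.tip_of(picture, label): "at" ([x, y, z] in m, in world coordinates, good to about 4 mm: a listed point, or the origin of a listed thing).
The state is a dict: "t": time; "qpos": joint angles; "qvel": joint speeds; "joint_efforts": joint torques, N m; "eef_pos": TCP position; "tool_rot": TCP orientation; "ft_force": force on the tool from outside, world axes, zero at the start; "torque": the same for the moment, N m; "gripper_width": opening from 0.0 (shut) to 1.0 (fully open).
Only numpy, scipy, OpenCV 4.12 (cv2) and the standard library are available. Lean on these libraries where they do the work, as an engineer would, in place of code of your own. Each camera call takes 0.05 s, during which the arm holds its last target.

TASK

Take the flat-bladed driver from its stand, seat its blade fully in the slot of the clamp screw on the tilted specimen stage and turn the screw clockwise until it is fully home against its stop, with the clamp finger over the specimen holder. Keep the blade seated for the whole turn, without taking it out part-way, then stand the driver upright in its own stand again and let go. Leave the hex driver, the jar and the steel tray where they are.

Things in the scene. Friction and masses are not known exactly. Their poses are not given: they have to be found in the camera images.
- driver_grip (a point): Centre of the flat driver's handle; the driver (145 mm long, 0.16 kg) stands upright in its stand. z runs from blade to handle end, x along the blade's width, y across its thickness. Black rectangular handle 34 (x) by 24 (y) by 74 mm (37 mm either way along z): grasp across y. Blade tip 108 mm below. Same after a half turn about z.
- driver_tip (a point): Middle of the blade's end edge, on the driver's axis; axes as driver_grip. Steel blade 28 mm wide (x), 5 mm thick, 22 mm long, thinned to 3 mm over its last 3 mm. Then a shaft 14 mm across, up to a round aluminium collar 50 mm across, 6 mm thick, its underside 65 mm from the tip.
- stand_hole (a point): Centre of the mouth of the flat driver's own stand, a fixed grey block 80 x 80 mm, 72 mm tall, with a round hole 36 mm across right through; mouth at the block's top, z up. The driver hangs by its collar, which rests on the block's top, blade tip 65 mm below the mouth; any turn about its axis will do.
- stand2_hole (a point): Centre of the mouth of the other, identical fixed block, which holds the hex driver.
- slot (a point): Centre of the slot's floor in the clamp screw, on its axis. z points out of the head along the axis, 30 degrees from vertical; x lies along the slot and turns with the screw. Slot 8 mm wide, 10 mm deep, 36 mm long, same after a half turn. Its ends are closed by a rim that stands 3 mm above the face (13 mm above the floor). Round steel head 44 mm across.
- clamp (a joint): Turn of the clamp screw in rad: 0 fully open, growing clockwise as seen facing the head, hard stop at 1.4 (fully home). Starts between 0 and 0.3. Stays where it is left; friction about 0.08 N m. In the slot the blade has about 0.11 rad of play either way before it bears.
- puck (a point): Centre of the top of the round steel specimen holder (72 mm across, 13 mm thick) fixed on the tilted plate (130 x 150 mm), 70 mm beside the screw's axis. z: the plate's outward normal; x: up the slope. The clamp finger, a dark bar reaching 56 mm from the screw's axis below its head, points at the holder's centre when home.
- hexdriver: Bystander: a hex driver with a round bulged black handle (38 mm across), a 50 mm aluminium collar and thin round shaft, standing in the second block; origin at its lower tip, top 124 mm above. Not to be moved.
- jar: Bystander: a glass specimen jar 54 mm across and 75 mm tall with a white cap, origin at the centre of its underside. Not to be moved.
- tray: Bystander: an open steel tray 130 x 90 x 25 mm, origin at the centre of its underside. Not to be moved.
There are look-alikes about, which are no part of the job. Of the things that look like the part that bears slot, the middle-sized one is meant.

How it is judged:
On the way, in this order (a step that is already met when the one before it is completed fails the run):
1. the driver's blade is seated in the slot, before the screw has been turned home (z of driver_tip in the frame of slot below 0.005 m and distance between driver_tip and slot below 0.008 m and angle between the z axis of driver_tip and the z axis of slot, either way round below 0.2 rad and value of joint clamp below 0.5 rad), for 0.2 s.
2. the screw has been turned to its stop with the blade still in the slot (z of driver_tip in the frame of slot below 0.006 m and distance between driver_tip and slot below 0.009 m and value of joint clamp above 1.28 rad), for 0.2 s.
At the end, for the whole second after the job is handed in: The clamp screw stands at its stop (within 0.12 rad), and the flat driver stands upright (within 0.08 rad) and still in its own stand, its collar down on the block (within 4 mm), released (value of joint clamp above 1.28 rad and horizontal distance between each of driver_tip, driver_grip and stand_hole below 0.014 m and z of driver_tip in the frame of stand_hole below -0.061 m and angle between driver_grip's own z axis and vertical below 0.08 rad and linear speed of driver below 0.02 m/s); the robot touches nothing.
It fails at once if the blade leaves the slot while the screw is part-way (value of joint clamp between 0.5 and 1.22 rad and (z of driver_tip in the frame of slot above 0.008 m or distance between driver_tip and slot above 0.013 m)).
It fails at once if the hex driver, jar or tray is moved (distance of any of hexdriver, jar, tray from where it was at the start of the episode above 0.02 m).
It also fails if it takes over 51 s, if anything falls off the work surface, if the arm or the gripper's body presses on something with over 40 N, if the wrist force passes 120 N, or if a joint passes its speed limit or range.

## Working session

There is one attempt and no reset: what is moved stays moved. The work goes in short steps, Python scripts to look and compute and a tool call to move; the robot and the scene stay as the last step left them, time stands still between calls to the robot, and variables do not carry over. Pictures are saved under pics/ and viewed, and the job is handed in when it is done.

Besides the shell and the picture viewer there is one more tool, called after "Call:" by a JSON object that holds its "api" and its "payload", one argument or row to a line. play_rows: Moves the arm, as the interface text tells. Its arguments: {"type":"object","properties":{"increments":{"type":"array","items":{"type":"object","properties":{"x":{"type":"number"},"y":{"type":"number"},"z":{"type":"number"},"wx":{"type":"number"},"wy":{"type":"number"},"wz":{"type":"number"}}}},"hand":{"type":"number"},"squeeze":{"type":"number"}},"required":["increments"]}

```bash
ls; mkdir -p pics
cat > h.py <<'E'
from bench import arm, read_camera, finder
import numpy as np, cv2
from scipy.spatial.transform import Rotation as R
E
python3 - <<'E'
from h import *
s=arm.sense(); print(s['t'],s['eef_pos'],s['tool_rot'],s['ft_force'])
for n in ("scene","top"):
    p=read_camera(n); cv2.imwrite(f'pics/{n}0.png',p['img']); print({k:v for k,v in p.items() if k!='img'})
    for l in ("driver_grip","slot","stand_hole","stand2_hole","puck","hexdriver","jar","tray"):
        print(l,[(np.round(d['at'],3),round(d['conf'],2)) for d in finder.tip_of(p,l)])
print(arm.sense()['t'])
E
```

```text
pics
0.0 [ 0.23093932 -0.58015804  0.23544392] [-2.52042458e-04 -1.88178995e-01  9.82134137e-01  1.06719686e-03] [ 0.0849477  -0.07033953 -1.01513298]
{'vfov': 57.990989162573136, 'cx': 280.20097536085643, 'cy': 206.23240009071245, 'k1': 4.796575328961013e-05, 'eye': array([1.19239422, 0.06543509, 0.72378991]), 'attitude': array([-0.27244077,  0.59916241,  0.68416415, -0.31416532]), 'shot': 1}
driver_grip [(array([0.448, 0.126, 0.118]), 0.66)]
slot [(array([0.153, 0.315, 0.125]), 0.79), (array([ 0.244, -0.202,  0.074]), 0.6)]
stand_hole [(array([0.447, 0.126, 0.068]), 0.56)]
stand2_hole [(array([0.59 , 0.272, 0.071]), 0.77)]
puck [(array([0.244, 0.337, 0.114]), 0.86), (array([ 0.298, -0.196,  0.067]), 0.68), (array([0.588, 0.27 , 0.008]), 0.66), (array([ 0.521, -0.133,  0.093]), 0.62)]
hexdriver [(array([0.588, 0.274, 0.008]), 0.71)]
jar [(array([ 0.713,  0.034, -0.   ]), 0.57)]
tray [(array([ 0.259, -0.387, -0.001]), 0.7)]
{'vfov': 44.15339070123758, 'cx': 277.0149406189119, 'cy': 211.2638280899739, 'k1': 0.0527514527839509, 'eye': array([ 0.22985448, -0.03840611,  1.58561236]), 'attitude': array([ 0.06195299, -0.69410606,  0.71485981, -0.05791418]), 'shot': 2}
driver_grip [(array([0.444, 0.125, 0.114]), 0.63)]
slot [(array([ 0.453, -0.132,  0.095]), 0.72), (array([0.153, 0.315, 0.123]), 0.67)]
stand_hole [(array([0.447, 0.124, 0.071]), 0.88)]
stand2_hole [(array([0.588, 0.272, 0.071]), 0.65)]
puck [(array([ 0.525, -0.135,  0.09 ]), 0.92), (array([ 0.294, -0.194,  0.061]), 0.91), (array([0.244, 0.333, 0.114]), 0.71)]
hexdriver [(array([0.589, 0.276, 0.004]), 0.48)]
jar [(array([0.706, 0.03 , 0.001]), 0.58)]
tray [(array([ 0.258, -0.386, -0.   ]), 0.55)]
0.9
```

View pics/scene0.png

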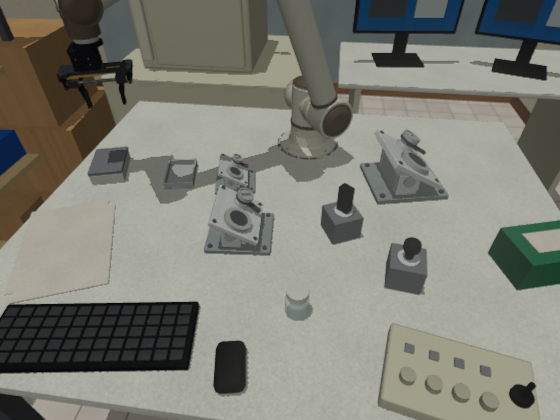

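View pics/top0.png

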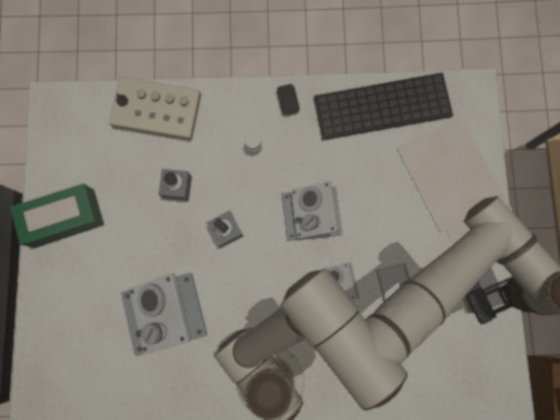

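```bash
python3 - <<'E'
import cv2
i=cv2.imread('pics/top0.png'); print(i.shape)
E
cat >> h.py <<'E'
def attR(q): return R.from_quat([q[1],q[2],q[3],q[0]])
def campose(p,s=None):
    if 'eye' in p: return np.array(p['eye']),attR(p['attitude']).as_matrix()
    T=np.array(p['T_tool_cam']); Rt=attR(s['tool_rot']).as_matrix()
    return np.array(s['eef_pos'])+Rt@T[:3,3],Rt@T[:3,:3]
def proj(p,X,s=None):
    e,M=campose(p,s); c=(np.atleast_2d(X)-e)@M; f=210/np.tan(np.radians(p['vfov']/2))
    u=c[:,:2]/c[:,2:]; u=u*(1+p['k1']*(u**2).sum(1,keepdims=True))
    return u*f+[p['cx'],p['cy']]
def ray(p,uv,s=None):
    e,M=campose(p,s); f=210/np.tan(np.radians(p['vfov']/2))
    d=(np.atleast_2d(uv).astype(float)-[p['cx'],p['cy']])/f; u=d.copy()
    for _ in range(10): u=d/(1+p['k1']*(u**2).sum(1,keepdims=True))
    v=np.c_[u,np.ones(len(u))]@M.T
    return e,v/np.linalg.norm(v,axis=1,keepdims=True)
def onplane(p,uv,n,d,s=None):
    e,v=ray(p,uv,s); n=np.array(n,float)
    return e+v*((d-e@n)/(v@n))[:,None]
import pickle
def save(p,name,s=None):
    pickle.dump((p,s),open(f'pics/{name}.pkl','wb')); cv2.imwrite(f'pics/{name}.png',p['img'])
def load(name): return pickle.load(open(f'pics/{name}.pkl','rb'))
E
```

```text
(420, 560, 3)
```

Run:
```python
from h import *
for n in ("scene","top"):
    p=read_camera(n); save(p,n+'1')
a=load('scene1')[0]['img'][160:265,190:290]; b=load('top1')[0]['img'][165:255,260:360]
a=cv2.resize(a,None,fx=5,fy=5,interpolation=cv2.INTER_CUBIC); 
b=cv2.resize(b,None,fx=5,fy=5,interpolation=cv2.INTER_CUBIC); cv2.imwrite('pics/ca.png',a);cv2.imwrite('pics/cb.png',b)
```

```text
(no output)
```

View pics/ca.png

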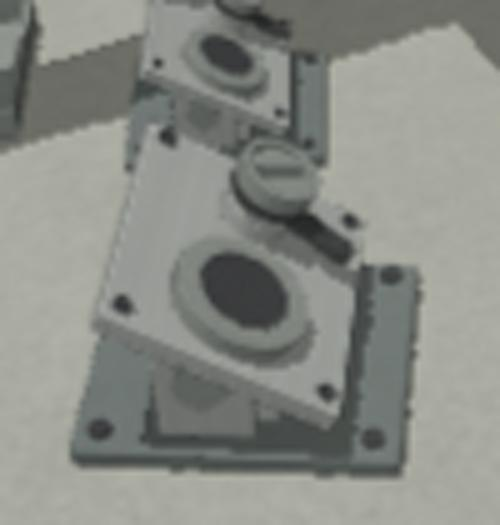

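View pics/cb.png

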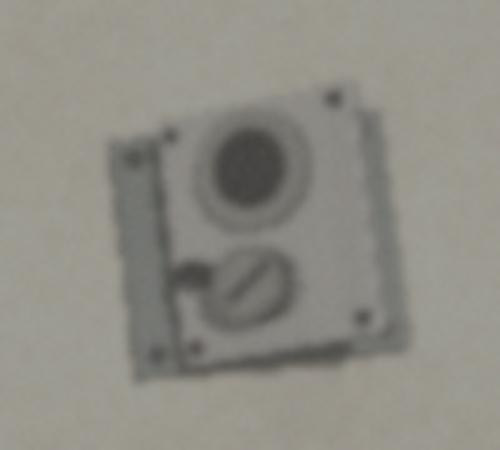

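The three stages lie at scene pixels (235,172) small, (240,220) middle and (405,160) large. The middle one, slot near (0.453,-0.132), is meant. Its screw-to-holder distance is about 72 mm against the 70 mm given, and the others measure about 54 and 93 mm. The crops show its plate sloping down towards +y, with the finger open towards +y. I'll move the wrist camera closer.

Call:
{"api": "play_rows", "payload": {
  "increments": [
    {"x":-3.6,"y":3.2,"z":-1},
    {"x":-3.6,"y":3.2,"z":-1},
    {"x":-3.6,"y":3.2,"z":-1},
    {"x":-3.6,"y":3.2,"z":-1},
    {"x":-3.6,"y":3.2,"z":-1}
  ],
  "hand": 100
}}

```text
invalid input
```

Call:
{"api": "play_rows", "payload": {
  "increments": [
    {"x":-3.6,"y":3.2,"z":-1},
    {"x":-3.6,"y":3.2,"z":-1},
    {"x":-3.6,"y":3.2,"z":-1},
    {"x":-2,"y":1.5,"z":-1},
    {"x":0}
  ]
}}

```text
invalid input
```

Run:
```python
from h import *
s=arm.sense(); p=read_camera('wrist'); save(p,'w1',s)
print(s['t'],s['eef_pos'],s['tool_rot'],s['qpos']); print(p['vfov'],p['k1'],p['T_tool_cam'])
for l in ("slot","puck","driver_grip","stand_hole"):
    print(l,[(np.round(d['at'],3),round(d['conf'],2)) for d in finder.tip_of(p,l)])
```

```text
1.0 [ 0.23113704 -0.58065298  0.23655797] [ 2.88092711e-06 -1.88252464e-01  9.82120670e-01 -6.40722996e-06] [-9.33394363e-01  3.84663091e-01  7.86312706e-03  3.84781942e-07
 -1.19398232e+00 -2.58637119e-01]
61.10904821532172 0.03237860166175523 [[-1.42706681e-03 -9.68724039e-01 -2.48136455e-01  6.79776267e-02]
 [ 9.99998664e-01 -1.58022024e-03  4.18045903e-04  9.82431038e-04]
 [-7.97081364e-04 -2.48135527e-01  9.68725000e-01 -1.48041955e-01]
 [ 0.00000000e+00  0.00000000e+00  0.00000000e+00  1.00000000e+00]]
slot []
puck []
driver_grip []
stand_hole []
```

View pics/w1.png

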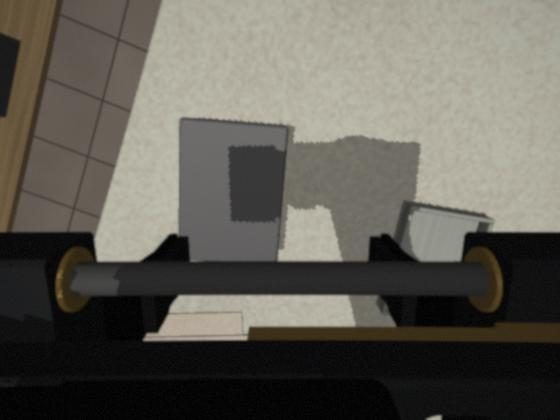

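Call:
{"api": "play_rows", "payload": {
  "increments": [
    {"x":-4.0,"y":2.8,"z":-1.0,"wx":0,"wy":0,"wz":0},
    {"x":-4.0,"y":2.8,"z":-1.0,"wx":0,"wy":0,"wz":0},
    {"x":-4.0,"y":2.8,"z":-1.0,"wx":0,"wy":0,"wz":0},
    {"x":-4.0,"y":2.8,"z":-1.0,"wx":0,"wy":0,"wz":0},
    {"x":-4.0,"y":2.8,"z":-1.0,"wx":0,"wy":0,"wz":0}
  ],
  "hand": 100,
  "squeeze": 20
}}

```text
t: 1.75
eef_pos: [0.3659, -0.375, 0.2872]
tool_rot: [0.0, -0.188, 0.982, -0.0]
ft_force: [1.2, -0.9, 0.8]
gripper_width: 1.003
```

Call:
{"api": "play_rows", "payload": {
  "increments": [
    {"x":-4.0,"y":2.8,"z":-1.0,"wx":0,"wy":0,"wz":0},
    {"x":-4.0,"y":2.8,"z":-1.0,"wx":0,"wy":0,"wz":0},
    {"x":-4.0,"y":2.8,"z":-1.0,"wx":0,"wy":0,"wz":0},
    {"x":-4.0,"y":2.8,"z":-1.0,"wx":0,"wy":0,"wz":0},
    {"x":-4.0,"y":2.8,"z":-1.0,"wx":0,"wy":0,"wz":0}
  ]
}}

```text
t: 2.25
eef_pos: [0.4999, -0.1707, 0.3374]
tool_rot: [0.0, -0.188, 0.982, -0.0]
ft_force: [0.8, -0.4, 0.5]
gripper_width: 1.002
```

Call:
{"api": "play_rows", "payload": {
  "increments": [
    {"x":-3.5,"y":2.8,"z":-1.0,"wx":0,"wy":0,"wz":0},
    {"x":-3.5,"y":2.8,"z":0,"wx":0,"wy":0,"wz":0},
    {"x":0,"y":0,"z":0,"wx":0,"wy":0,"wz":0}
  ]
}}

```text
t: 2.55
eef_pos: [0.5457, -0.0907, 0.3461]
tool_rot: [0.0, -0.191, 0.982, 0.0]
ft_force: [0.2, -0.4, -0.6]
gripper_width: 0.997
```

Run:
```python
from h import *
s=arm.sense(); p=read_camera('wrist'); save(p,'w1',s)
print(s['t'],s['eef_pos'],s['tool_rot'],s['qpos'])
for l in ("slot","puck","driver_grip","stand_hole"):
    print(l,[(np.round(d['at'],3),round(d['conf'],2)) for d in finder.tip_of(p,l)])
```

```text
2.55 [ 0.54572101 -0.09067446  0.34608153] [ 3.56357920e-04 -1.90923256e-01  9.81604838e-01  3.53907488e-04] [ 1.27972885e-01  2.04025908e-01  2.49775327e-02 -7.64344849e-04
 -1.39108211e+00 -1.31442755e+00]
slot [(array([ 0.452, -0.133,  0.103]), 0.88)]
puck [(array([ 0.524, -0.134,  0.094]), 0.76)]
driver_grip []
stand_hole []
```

View pics/w1.png

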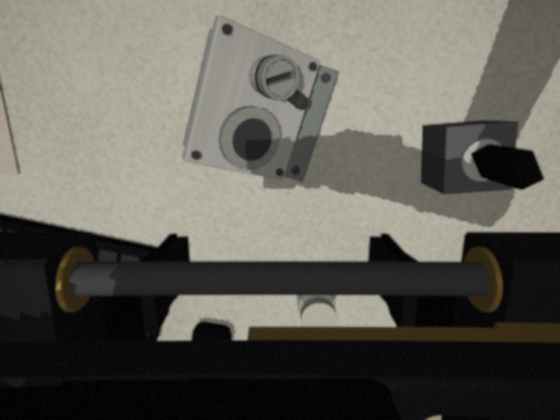

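Run:
```python
from h import *
i=load('w1')[0]['img']
cv2.imwrite('pics/ca.png',cv2.resize(i[10:190,180:345],None,fx=3.3,fy=3.3,interpolation=cv2.INTER_CUBIC))
cv2.imwrite('pics/cb.png',cv2.resize(i[110:210,410:560],None,fx=5,fy=5,interpolation=cv2.INTER_CUBIC))
cv2.imwrite('pics/cc.png',cv2.resize(i[45:115,245:325],None,fx=8,fy=8,interpolation=cv2.INTER_CUBIC))
t=load('top1')[0]['img']
cv2.imwrite('pics/cd.png',cv2.resize(cv2.convertScaleAbs(t[205:250,200:250],alpha=1.5),None,fx=12,fy=12,interpolation=cv2.INTER_CUBIC))
```

```text
(no output)
```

View pics/cb.png

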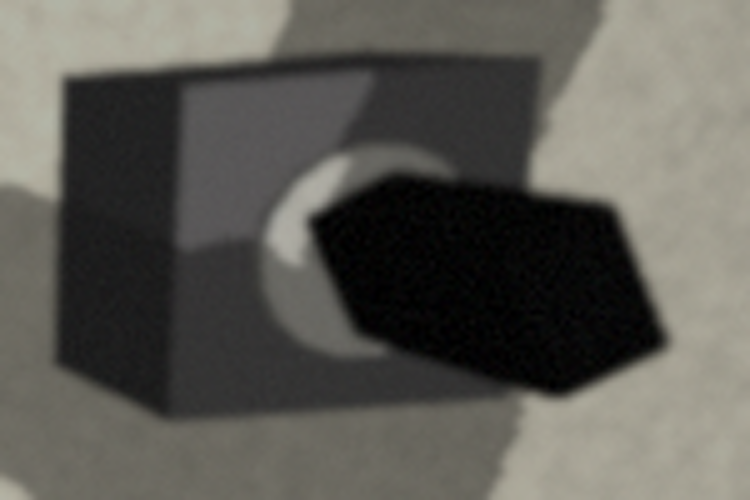

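View pics/cc.png

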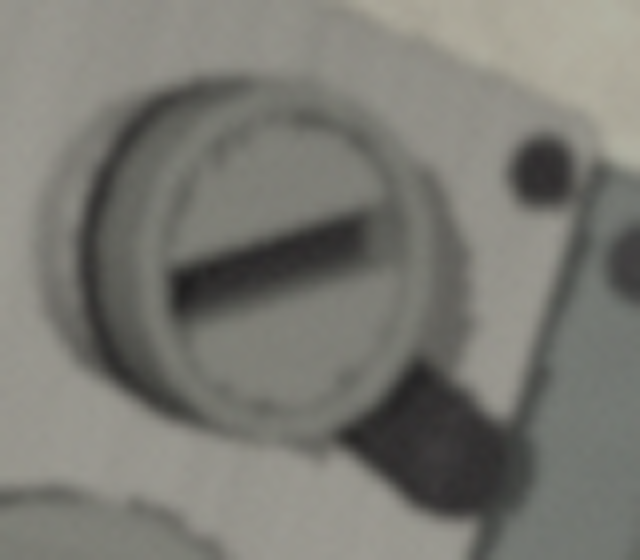

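View pics/cd.png

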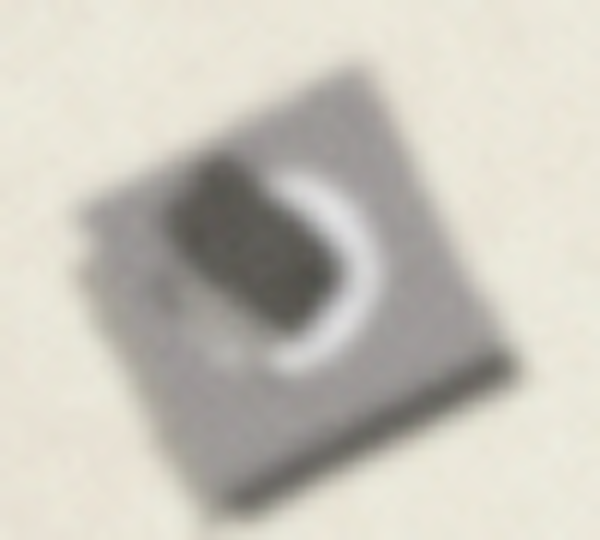

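View pics/ca.png

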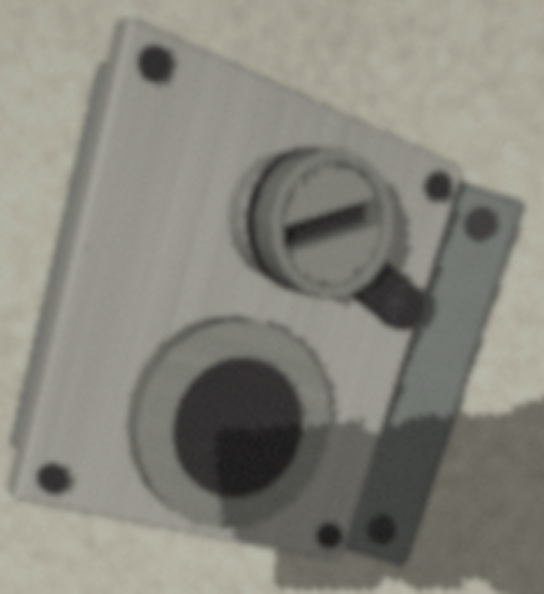

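The crops show four things:
- The middle stage's screw rim centre is at wrist (280.6,78).
- The slot runs about (267,80) to (294,75).
- The finger points towards +y.
- The driver stands at wrist (490,160), and its handle's long side shows clearly in the top crop.

Next I'll fit the stage geometry.

```bash
cat > fit.py <<'E'
from h import *
from scipy.optimize import least_squares
W,sw=load('w1'); S,_=load('scene1'); T,_=load('top1')
c=lambda pts,o,k:np.array(pts)/k+np.array(o)-0.0
obs={ 'w':(W,sw,c([[238,427],[238*0+ (285/8*3.3+65*3.3), (265/8*3.3+35*3.3)]],(180,10),3.3),c([[125,20],[15,490],[350,552],[462,168]],(180,10),3.3),1.0),
 's':(S,None,c([[243,295],[278,172]],(190,160),5),c([[155,128],[98,325],[335,425],[360,265]],(190,160),5),1.0),
 't':(T,None,c([[250,167],[250,288]],(260,165),5),c([[350,85],[163,125],[185,372],[375,340]][0:0] or [[350,85]],(260,165),5),1.0)}
def frame(psi,t=np.pi/6):
    # psi: yaw of up-slope; x up the slope, z normal
    hx=np.array([np.cos(psi),np.sin(psi),0]); z=np.array([0,0,1.])
    X=np.cos(t)*hx+np.sin(t)*z; Z=-np.sin(t)*hx+np.cos(t)*z
    return np.c_[X,np.cross(Z,X),Z]
def model(th,dims):
    P=th[:3];F=frame(th[3]); u0,v0=th[4:6]; a,b,cz=th[6:9]
    Lx,Ly=dims
    pts=[P,P+F@[a,b,cz]]
    # corners order: high/-x(away?), wrist order
    cor=[P+F@[u0+sx*Lx/2,v0+sy*Ly/2,-.013] for sx,sy in ((1,1),(1,-1),(-1,-1),(-1,1))]
    return np.array(pts),np.array(cor),F
def res(th,dims):
    pts,cor,F=model(th,dims); r=[]
    r+=list((proj(W,pts,sw)-obs['w'][2]).ravel()); r+=list((proj(W,cor,sw)-obs['w'][3]).ravel()*.7)
    r+=list((proj(S,pts)-obs['s'][2]).ravel()); r+=list((proj(S,cor)-obs['s'][3]).ravel()*.7)
    r+=list((proj(T,pts)-obs['t'][2]).ravel())
    return np.array(r)
if __name__=='__main__':
  for dims in ((.13,.15),(.15,.13)):
    for flip in (1,):
      o=least_squares(res,[.524,-.134,.093,-np.pi/2,0,.03,0,.07,.02],args=(dims,),loss='soft_l1')
      print(dims,o.cost,np.round(o.x,4)); print(np.round(res(o.x,dims),1)); pts,cor,F=model(o.x,dims); print(np.round(pts,4),np.round(F,3))
E
python3 fit.py
```

```text
(0.13, 0.15) 475.0888768973762 [ 0.5224 -0.1316  0.0809 -0.9843  0.004   0.0493 -0.026  -0.0564  0.0443]
[-3.000e-01 -1.000e-01 -3.000e-01 -4.000e-01  7.000e-01  1.688e+02
  1.000e-01 -2.020e+01  2.000e-01 -4.830e+01 -8.100e+00  1.127e+02
  1.000e-01  1.300e+00  6.000e-01  2.000e-01  6.300e+00  4.980e+01
 -6.000e-01 -7.000e+00 -3.000e+00 -1.710e+01  1.060e+01  3.240e+01
 -2.000e-01  4.000e-01 -8.000e-01 -1.100e+00]
[[ 0.5224 -0.1316  0.0809]
 [ 0.4507 -0.1256  0.1062]] [[ 0.479  0.833 -0.277]
 [-0.721  0.553  0.416]
 [ 0.5   -0.     0.866]]
(0.15, 0.13) 439.5109142711987 [ 0.5255 -0.1329  0.0511 -0.8371 -0.0136  0.0043 -0.0206 -0.0506  0.0755]
[-5.000e-01 -0.000e+00 -3.000e-01 -4.000e-01  5.500e+00  1.363e+02
 -1.400e+00 -3.520e+01  1.100e+00 -7.250e+01 -9.000e-01  7.340e+01
  1.000e-01  1.070e+01  6.000e-01  2.000e-01  6.700e+00  4.590e+01
 -2.700e+00 -3.700e+00 -4.000e+00 -1.650e+01  1.070e+01  2.570e+01
 -3.000e-01  1.300e+00 -8.000e-01 -1.100e+00]
[[ 0.5255 -0.1329  0.0511]
 [ 0.4507 -0.1256  0.1062]] [[ 0.58   0.743 -0.335]
 [-0.643  0.67   0.371]
 [ 0.5    0.     0.866]]
```

```bash
sed -i 's/((1,1),(1,-1),(-1,-1),(-1,1))/((1,-1),(1,1),(-1,1),(-1,-1))/; s/0,.03,0,.07,.02\]/0,-.03,0,-.07,.02]/' fit.py; python3 fit.py
```

```text
(0.13, 0.15) 10.048286881414313 [ 0.5223 -0.1316  0.081  -1.4831  0.     -0.034   0.002  -0.0708  0.0279]
[-0.3 -0.2 -0.3 -0.4  0.9 -0.5  0.5  1.  -2.5  0.9 -0.5 -0.6  0.1  1.2
  0.6  0.2 -0.7  0.3 -0.1 -0.2  0.6  0.   0.5 -5.2 -0.2  0.4 -0.8 -1.1]
[[ 0.5223 -0.1316  0.081 ]
 [ 0.4507 -0.1256  0.1062]] [[ 0.076  0.996 -0.044]
 [-0.863  0.088  0.498]
 [ 0.5   -0.     0.866]]
(0.15, 0.13) 44.08990817981252 [ 0.5222 -0.1315  0.0818 -1.5161 -0.0054 -0.0332  0.0036 -0.0711  0.0261]
[-0.2 -0.2 -0.3 -0.4 -1.4  5.2 -1.4 -6.8  4.8 -1.6  5.7 10.5  0.1  1.
  0.6  0.2 -1.4  1.  -1.  -3.3  4.3 -0.   4.5 -1.7 -0.2  0.4 -0.8 -1.1]
[[ 0.5222 -0.1315  0.0818]
 [ 0.4507 -0.1256  0.1062]] [[ 0.047  0.999 -0.027]
 [-0.865  0.055  0.499]
 [ 0.5   -0.     0.866]]
```

```bash
cat > drv.py <<'E'
from fit import *
from scipy.optimize import minimize
def hull(p,s,x,y,yaw,sc=8):
    cs=[(i*.017,j*.012) for i in(-1,1) for j in(-1,1)]
    r=R.from_euler('z',yaw).as_matrix()
    pts=np.array([r@[a,b,0]+[x,y,z] for a,b in cs for z in(.0785,.1522)])
    return cv2.convexHull(proj(p,pts,s).astype(np.float32))[:,0]
W,sw=load('w1')
obsw=c([(318,215),(395,178),(612,205),(668,345),(560,395),(360,335)],(410,110),5)
def iou(a,b):
    sc=16; f=lambda h:cv2.fillPoly(np.zeros((100*8,150*8),np.uint8),[np.int32((h-[410,110])*8)],1)
    A,B=f(a),f(b); return (A&B).sum()/(A|B).sum()
best=min((minimize(lambda q:-iou(hull(W,sw,q[0]/100,q[1]/100,q[2]),obsw),[44.7,12.5,y0],method='Nelder-Mead',options=dict(initial_simplex=None)) for y0 in np.arange(0,np.pi,.3)),key=lambda o:o.fun)
q=best.x; print('driver x,y,yaw of x axis(deg)',q[0]/100,q[1]/100,np.degrees(q[2]),-best.fun)
T,_=load('top1'); print((hull(T,None,q[0]/100,q[1]/100,q[2])-[200,205])*12)
# slot
o=least_squares(lambda t:np.r_[res(t,(.13,.15)),(t[6])*3000,(t[7]+.07)*3000],[.524,-.134,.093,-np.pi/2,0,-.03,0,-.07,.02],loss='soft_l1')
pts,cor,F=model(o.x,(.13,.15)); n=F[:,2]; print('psi',o.x[3],np.round(o.x,4)); fc=pts[1]-.003*n
print('rim',pts[1],'floor',pts[1]-.013*n,'n',n)
for l in ([(172,268),(365,208)],[(180,320),(395,262)]):
    X=onplane(W,c(l,(245,45),8),n,fc@n,sw); L=(X-fc)@F; d=L[1]-L[0]; print(np.round(L*1000,1),np.degrees(np.arctan2(d[1],d[0])))
E
python3 drv.py
```

```text
driver x,y,yaw of x axis(deg) 0.445905361854201 0.12728905577727 71.57520590761051 0.8513703420882075
[[353.85900879 238.23980713]
 [324.02618408 331.36431885]
 [191.62060547 291.74761963]
 [152.26208496 249.22283936]
 [184.02008057 151.76422119]
 [322.70123291 193.10247803]]
psi -1.4791498136866204 [ 5.2170e-01 -1.3190e-01  8.2300e-02 -1.4791e+00 -7.0000e-04 -3.3300e-02
  0.0000e+00 -7.0000e-02  2.6000e-02]
rim [ 0.45081271 -0.12535308  0.10485137] floor [ 0.45140758 -0.1318258   0.09359304] n [-0.04575914  0.4979017   0.8660254 ]
[[ 13.8   4.9   0. ]
 [-11.1 -10.4   0. ]] -148.4547767400382
[[ 10.7  10.5  -0. ]
 [-17.8  -5.5  -0. ]] -150.69489452498925
```

```bash
cat > drv2.py <<'E'
from drv import *
obst=c([(222,148),(350,262),(292,335),(160,222)],(200,205),12)
def iou2(p,a,b):
    o=b.min(0)-15; f=lambda h:cv2.fillPoly(np.zeros((1000,1000),np.uint8),[np.int32((h-o)*12)],1)
    A,B=f(a),f(b); return (A&B).sum()/(A|B).sum()
f=lambda q:-(iou2(W,hull(W,sw,q[0]/100,q[1]/100,q[2]),obsw)+.5*iou2(T,hull(T,None,q[0]/100,q[1]/100,q[2]),obst))
for y0 in np.arange(0,np.pi,.35):
    x0=np.array([44.6,12.7,y0])
    o=minimize(f,x0,method='Nelder-Mead',options=dict(initial_simplex=[x0,x0+[.4,0,0],x0+[0,.4,0],x0+[0,0,.2]])); q=o.x
    print(np.round(q[:2],2),np.degrees(q[2])%180,o.fun)
    h=hull(W,sw,q[0]/100,q[1]/100,q[2])
E
python3 drv2.py | tail -9
```

```text
[44.44 12.86] 16.610929064489767 -1.1736496246096875
[44.5  12.69] 43.286464649263664 -1.1976694217374535
[44.63 12.99] 49.682206037368374 -1.1951144141299483
[44.57 12.88] 65.36650766448449 -1.1998007554084102
[44.55 12.84] 68.87037307788303 -1.200185005744076
[44.39 13.08] 126.51236610598606 -1.16042492475626
[44.39 13.11] 127.15448867854276 -1.1604866759417611
[44.4  13.07] 126.79910341153543 -1.1603266279535602
[44.44 12.87] 16.332887736444604 -1.1737238204226985
```

Run:
```python
from drv2 import *
for yaw,col in ((45,(0,0,255)),(66,(0,255,0))):
  for nm,p,s,o,k in (('w',W,sw,(410,110),5),('t',T,None,(200,205),12)):
    im=cv2.imread('pics/cb.png' if nm=='w' else 'pics/cd.png') if yaw==45 else im2[nm]
    h=hull(p,s,.4455,.128,np.radians(yaw)); cv2.polylines(im,[np.int32((h-o)*k)],True,col,1)
    try: im2[nm]=im
    except NameError: im2={nm:im}
a=im2['w'];b=cv2.resize(im2['t'],(a.shape[1]*2//3,a.shape[0])) ; cv2.imwrite('pics/ov.png',cv2.resize(np.hstack([a,b]),(800,360)))
```

```text
driver x,y,yaw of x axis(deg) 0.445905361854201 0.12728905577727 71.57520590761051 0.8513703420882075
[[353.85900879 238.23980713]
 [324.02618408 331.36431885]
 [191.62060547 291.74761963]
 [152.26208496 249.22283936]
 [184.02008057 151.76422119]
 [322.70123291 193.10247803]]
psi -1.4791498136866204 [ 5.2170e-01 -1.3190e-01  8.2300e-02 -1.4791e+00 -7.0000e-04 -3.3300e-02
  0.0000e+00 -7.0000e-02  2.6000e-02]
rim [ 0.45081271 -0.12535308  0.10485137] floor [ 0.45140758 -0.1318258   0.09359304] n [-0.04575914  0.4979017   0.8660254 ]
[[ 13.8   4.9   0. ]
 [-11.1 -10.4   0. ]] -148.4547767400382
[[ 10.7  10.5  -0. ]
 [-17.8  -5.5  -0. ]] -150.69489452498925
[44.44 12.86] 16.610929064489767 -1.1736496246096875
[44.5  12.69] 43.286464649263664 -1.1976694217374535
[44.63 12.99] 49.682206037368374 -1.1951144141299483
[44.57 12.88] 65.36650766448449 -1.1998007554084102
[44.55 12.84] 68.87037307788303 -1.200185005744076
[44.39 13.08] 126.51236610598606 -1.16042492475626
[44.39 13.11] 127.15448867854276 -1.1604866759417611
[44.4  13.07] 126.79910341153543 -1.1603266279535602
[44.44 12.87] 16.332887736444604 -1.1737238204226985
```

View pics/ov.png

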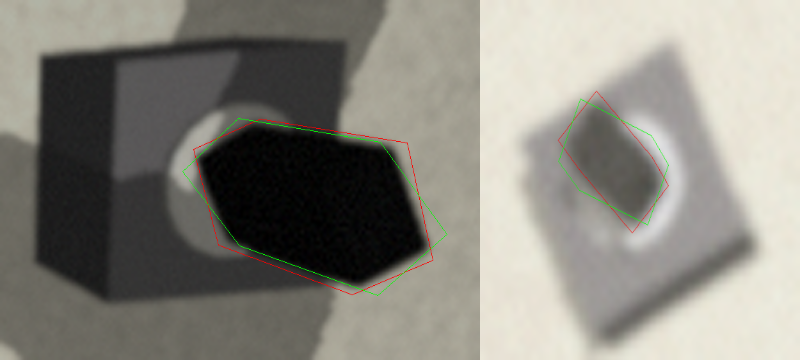

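```bash
cat > plan.py <<'E'
from h import *
def down(theta):  # tool y at yaw theta deg, z down
    t=np.radians(theta); y=np.array([np.cos(t),np.sin(t),0]); z=np.array([0,0,-1.]); return np.c_[np.cross(y,z),y,z]
def plan(P,M,n,s=None,verbose=True):
    s=s or arm.sense(); M0=attR(s['tool_rot']).as_matrix(); p0=np.array(s['eef_pos'])
    rv=R.from_matrix(M0.T@M).as_rotvec()
    Mi=M0; rows=[]
    step=R.from_rotvec(rv/n).as_matrix()
    for i in range(n):
        d=Mi.T@((P-p0)/n); rows.append(np.r_[d*100,np.degrees(rv)/n]); Mi=Mi@step
    print('tot mm',np.round(1000*(M0.T@(P-p0)),1),'rot deg',np.round(np.degrees(rv),2))
    if verbose:
        for r in rows: print(np.round(r,2))
E
python3 - <<'E'
from plan import *
plan(np.array([.52,.2,.33]),down(135),7)
E
```

```text
tot mm [-87.6 283.3  16.6] rot deg [-1.000e-02 -1.000e-02 -2.337e+01]
[-1.25  4.05  0.24 -0.   -0.   -3.34]
[-1.48  3.97  0.24 -0.   -0.   -3.34]
[-1.71  3.87  0.24 -0.   -0.   -3.34]
[-1.94  3.77  0.24 -0.   -0.   -3.34]
[-2.15  3.65  0.24 -0.   -0.   -3.34]
[-2.36  3.52  0.24 -0.   -0.   -3.34]
[-2.56  3.37  0.24 -0.   -0.   -3.34]
```

Call:
{"api": "play_rows", "payload": {
  "increments": [
    {"x":-1.25,"y":4.05,"z":0.24,"wx":0,"wy":0,"wz":-3.34},
    {"x":-1.5,"y":4.0,"z":0.24,"wx":0,"wy":0,"wz":-3.34},
    {"x":-1.7,"y":3.9,"z":0.24,"wx":0,"wy":0,"wz":-3.34},
    {"x":-1.95,"y":3.8,"z":0.24,"wx":0,"wy":0,"wz":-3.34},
    {"x":-2.15,"y":3.65,"z":0.24,"wx":0,"wy":0,"wz":-3.34}
  ]
}}

```text
t: 3.3
eef_pos: [0.5261, 0.1174, 0.335]
tool_rot: [0.0, -0.329, 0.944, 0.0]
ft_force: [0.5, -0.5, 0.4]
gripper_width: 1.003
```

Call:
{"api": "play_rows", "payload": {
  "increments": [
    {"x":-2.35,"y":3.5,"z":0.24,"wx":0,"wy":0,"wz":-3.34},
    {"x":-2.55,"y":3.4,"z":0.24,"wx":0,"wy":0,"wz":-3.34},
    {"x":0,"y":0,"z":0,"wx":0,"wy":0,"wz":0},
    {"x":0,"y":0,"z":0,"wx":0,"wy":0,"wz":0}
  ]
}}

```text
t: 3.7
eef_pos: [0.5195, 0.2013, 0.3297]
tool_rot: [-0.0, -0.383, 0.924, -0.0]
ft_force: [-0.0, -0.5, -0.9]
gripper_width: 1.0
```

Run:
```python
from plan import *
s=arm.sense(); p=read_camera('wrist'); save(p,'w2',s)
print(s['t'],s['eef_pos'],s['tool_rot'],s['qpos'])
for l in ("driver_grip","stand_hole"):
    print(l,[(np.round(d['at'],3),round(d['conf'],2)) for d in finder.tip_of(p,l)])
```

```text
3.7 [0.51949502 0.20132497 0.32968619] [-2.22555739e-04 -3.83259319e-01  9.23640741e-01 -1.63033474e-04] [ 6.60733608e-01  2.17309701e-01  2.04885475e-03  2.01491844e-04
 -1.35605094e+00 -1.44492790e+00]
driver_grip [(array([0.447, 0.125, 0.112]), 0.78)]
stand_hole []
```

View pics/w2.png

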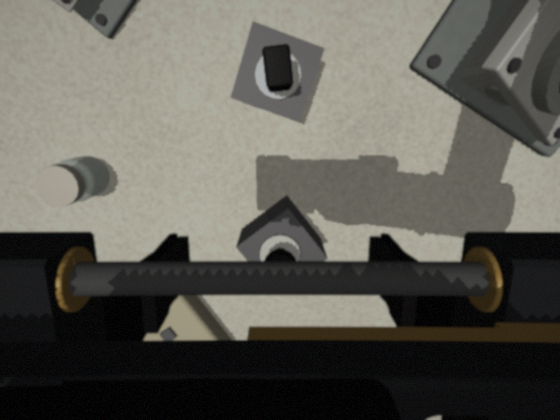

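Run:
```python
from h import *
i=load('w2')[0]['img']
cv2.imwrite('pics/c2.png',cv2.resize(i[15:130,225:330],None,fx=5,fy=5,interpolation=cv2.INTER_CUBIC))
```

```text
(no output)
```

View pics/c2.png

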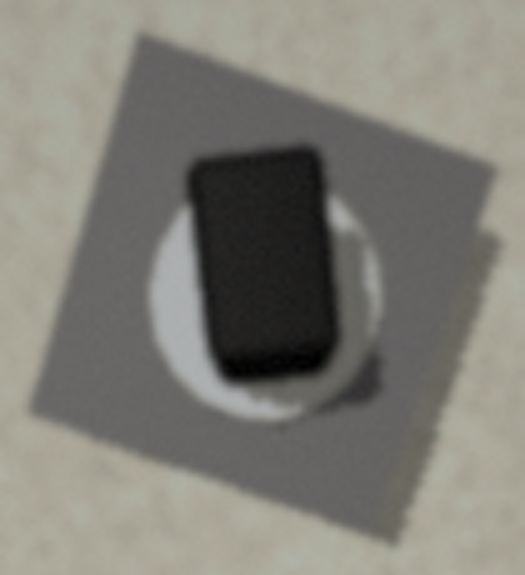

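Run:
```python
from plan import *
p,s=load('w2')
X=onplane(p,np.array([(190,158),(320,148),(338,340),(212,350)])/5+[225,15],[0,0,1],.152,s); print(X, X.mean(0))
a=X[0]-X[3]; b=X[1]-X[2]; 
for d in(a,b): print(np.linalg.norm(d),np.degrees(np.arctan2(d[1],d[0])))
for d in (X[1]-X[0],X[2]-X[3]): print(np.linalg.norm(d),np.degrees(np.arctan2(d[1],d[0])))
print(onplane(p,np.array([(266,303)])/5+[225,15],[0,0,1],.078,s))
print(onplane(p,np.array([(142,33),(497,165),(398,545),(30,410)])/5+[225,15],[0,0,1],.072,s).mean(0))
```

```text
[[0.44284294 0.10784787 0.152     ]
 [0.42621794 0.12227836 0.152     ]
 [0.4454449  0.14625977 0.152     ]
 [0.46206686 0.13195066 0.152     ]] [0.44414316 0.12708417 0.152     ]
0.030830238105073966 -128.57519489939645
0.03073734226713366 -128.72069166489104
0.02201430275217715 139.042037571222
0.021932633014059278 139.2762864035114
[[0.4452161  0.12837443 0.078     ]]
[0.44345178 0.12693707 0.072     ]
```

Run:
```python
from plan import *
plan(np.array([.445,.127,.23]),down(140),5)
```

```text
tot mm [104.7   1.1 100.1] rot deg [-0.01  0.02 -5.05]
[ 2.09  0.02  2.   -0.    0.   -1.01]
[ 2.09  0.06  2.   -0.    0.   -1.01]
[ 2.09  0.1   2.   -0.    0.   -1.01]
[ 2.09  0.13  2.   -0.    0.   -1.01]
[ 2.09  0.17  2.   -0.    0.   -1.01]
```

Call:
{"api": "play_rows", "payload": {
  "increments": [
    {"x":2.1,"y":0.02,"z":2.0,"wx":0,"wy":0,"wz":-1},
    {"x":2.1,"y":0.06,"z":2.0,"wx":0,"wy":0,"wz":-1},
    {"x":2.1,"y":0.1,"z":2.0,"wx":0,"wy":0,"wz":-1},
    {"x":2.1,"y":0.13,"z":2.0,"wx":0,"wy":0,"wz":-1},
    {"x":2.1,"y":0.17,"z":2.0,"wx":0,"wy":0,"wz":-1}
  ]
}}

```text
t: 4.35
eef_pos: [0.444, 0.1261, 0.2295]
tool_rot: [0.001, -0.422, 0.906, 0.0]
ft_force: [-0.6, 0.4, -0.6]
gripper_width: 1.0
```

Call:
{"api": "play_rows", "payload": {
  "increments": [
    {"x":0,"y":0,"z":3.0,"wx":0,"wy":0,"wz":0},
    {"x":0,"y":0,"z":3.0,"wx":0,"wy":0,"wz":0},
    {"x":0,"y":0,"z":3.0,"wx":0,"wy":0,"wz":0},
    {"x":0,"y":0,"z":2.0,"wx":0,"wy":0,"wz":0},
    {"x":0,"y":0,"z":0,"wx":0,"wy":0,"wz":0}
  ]
}}

```text
t: 4.85
eef_pos: [0.443, 0.1258, 0.1177]
tool_rot: [-0.003, -0.422, 0.907, -0.0]
ft_force: [-0.6, -0.5, -0.1]
gripper_width: 1.001
```

Run:
```python
from plan import *
s=arm.sense(); print(s['eef_pos'],s['ft_force'])
plan(np.array([.445,.127,.110]),down(140),1)
```

```text
[0.44304382 0.12583477 0.11771413] [-0.57884549 -0.51818573 -0.08846554]
tot mm [-2.2 -0.8  7.7] rot deg [ 0.1  -0.32 -0.07]
[-0.22 -0.08  0.77  0.1  -0.32 -0.07]
```

Call:
{"api": "play_rows", "payload": {
  "increments": [
    {"x":-0.2,"y":-0.1,"z":0.6,"wx":0,"wy":0,"wz":0},
    {"x":0,"y":0,"z":0,"wx":0,"wy":0,"wz":0}
  ]
}}

```text
t: 5.05
eef_pos: [0.4475, 0.129, 0.1145]
tool_rot: [0.001, -0.423, 0.906, 0.0]
ft_force: [-1.1, 0.0, -0.0]
gripper_width: 1.002
```

Call:
{"api": "play_rows", "payload": {
  "increments": [
    {"x":0,"y":0,"z":0,"wx":0,"wy":0,"wz":0},
    {"x":0,"y":0,"z":0,"wx":0,"wy":0,"wz":0},
    {"x":0,"y":0,"z":0,"wx":0,"wy":0,"wz":0},
    {"x":0,"y":0,"z":0,"wx":0,"wy":0,"wz":0},
    {"x":0,"y":0,"z":0,"wx":0,"wy":0,"wz":0}
  ],
  "hand": 0,
  "squeeze": 50
}}

```text
t: 5.55
eef_pos: [0.4466, 0.129, 0.1139]
tool_rot: [0.0, -0.423, 0.906, 0.0]
ft_force: [0.9, -0.2, 0.8]
gripper_width: 0.631
```

Call:
{"api": "play_rows", "payload": {
  "increments": [
    {"x":0,"y":0,"z":0,"wx":0,"wy":0,"wz":0},
    {"x":0,"y":0,"z":0,"wx":0,"wy":0,"wz":0}
  ]
}}

```text
t: 5.75
eef_pos: [0.4466, 0.129, 0.1137]
tool_rot: [-0.0, -0.423, 0.906, -0.0]
ft_force: [0.6, -0.1, 1.3]
gripper_width: 0.449
```

Run:
```python
from plan import *
s=arm.sense(); print(s['eef_pos'],s['tool_rot'],s['ft_force'],s['torque'],s['gripper_width']*.087)
p=read_camera('wrist'); save(p,'w3',s)
```

```text
[0.4465903  0.12900462 0.11374656] [-2.07482017e-05 -4.23315300e-01  9.05982426e-01 -6.50055561e-06] [ 0.61258671 -0.06403699  1.27666173] [ 0.0087621  -0.0121184  -0.03228263] 0.03902690300263258
```

View pics/w3.png

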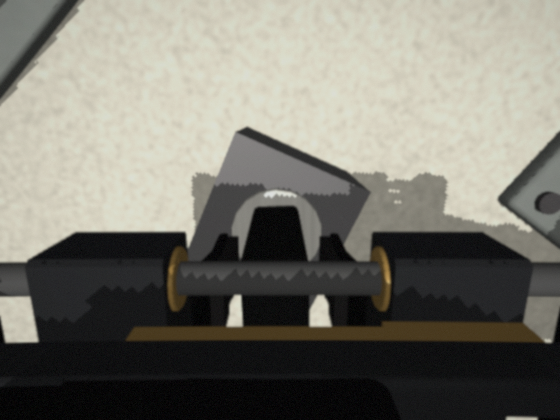

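Call:
{"api": "play_rows", "payload": {
  "increments": [
    {"x":0,"y":0,"z":0.3,"wx":0,"wy":0,"wz":0},
    {"x":0,"y":0,"z":0,"wx":0,"wy":0,"wz":0},
    {"x":0,"y":0,"z":0,"wx":0,"wy":0,"wz":0},
    {"x":0,"y":0,"z":0,"wx":0,"wy":0,"wz":0}
  ]
}}

```text
t: 6.2
eef_pos: [0.4462, 0.1288, 0.1104]
tool_rot: [-0.0, -0.423, 0.906, 0.0]
ft_force: [-0.9, -0.0, -2.2]
gripper_width: 0.271
```

Call:
{"api": "play_rows", "payload": {
  "increments": [
    {"x":0,"y":0,"z":0,"wx":0,"wy":0,"wz":0},
    {"x":0,"y":0,"z":-1.0,"wx":0,"wy":0,"wz":0}
  ],
  "squeeze": 60
}}

```text
t: 6.4
eef_pos: [0.4455, 0.1283, 0.1198]
tool_rot: [-0.002, -0.423, 0.906, -0.0]
ft_force: [-0.4, -0.6, -2.2]
gripper_width: 0.274
```

Call:
{"api": "play_rows", "payload": {
  "increments": [
    {"x":0,"y":0,"z":-3,"wx":0,"wy":0,"wz":0},
    {"x":0,"y":0,"z":-4,"wx":0,"wy":0,"wz":0},
    {"x":0,"y":0,"z":-4,"wx":0,"wy":0,"wz":0},
    {"x":0,"y":0,"z":-4,"wx":0,"wy":0,"wz":0},
    {"x":0,"y":0,"z":0,"wx":0,"wy":0,"wz":0}
  ]
}}

```text
t: 6.9
eef_pos: [0.4495, 0.1302, 0.2777]
tool_rot: [0.007, -0.424, 0.906, 0.0]
ft_force: [0.1, 0.4, -1.5]
gripper_width: 0.27
```

```bash
cat >> plan.py <<'E'
from fit import frame
PSI=-1.4791; F=frame(PSI); N=F[:,2]; FLOOR=np.array([.4514,-.1318,.0936])
def slotpose(alpha,h,L=.1034,floor=FLOOR):
    a=np.radians(alpha); x=F@[np.cos(a),np.sin(a),0]; z=-N; M=np.c_[x,np.cross(z,x),z]
    return floor+(h+L)*N,M
E
python3 - <<'E'
from plan import *
s=arm.sense(); print(s['t'],s['eef_pos'],s['ft_force'])
P,M=slotpose(30.5,.07); print(P,M)
plan(P,M,13)
E
```

```text
6.9 [0.44947941 0.13019645 0.27772797] [ 0.08996571  0.42905203 -1.54780539]
[ 0.44346106 -0.04546424  0.24376881] [[ 0.5737334  -0.81776147  0.04578394]
 [-0.69658365 -0.51659209 -0.49789942]
 [ 0.43081458  0.25376918 -0.8660254 ]]
tot mm [ 139.1 -107.8   32.8] rot deg [  3.35  32.4  -73.93]
[ 1.07 -0.83  0.25  0.26  2.49 -5.69]
[ 1.13 -0.72  0.3   0.26  2.49 -5.69]
[ 1.19 -0.6   0.36  0.26  2.49 -5.69]
[ 1.22 -0.48  0.41  0.26  2.49 -5.69]
[ 1.25 -0.36  0.47  0.26  2.49 -5.69]
[ 1.25 -0.23  0.52  0.26  2.49 -5.69]
[ 1.25 -0.1   0.58  0.26  2.49 -5.69]
[ 1.22  0.02  0.63  0.26  2.49 -5.69]
[ 1.19  0.15  0.68  0.26  2.49 -5.69]
[ 1.13  0.26  0.73  0.26  2.49 -5.69]
[ 1.07  0.38  0.78  0.26  2.49 -5.69]
[ 0.99  0.48  0.82  0.26  2.49 -5.69]
[ 0.9   0.58  0.86  0.26  2.49 -5.69]
```

Call:
{"api": "play_rows", "payload": {
  "increments": [
    {"x":1.07,"y":-0.83,"z":0.25,"wx":0.26,"wy":2.5,"wz":-5.7},
    {"x":1.13,"y":-0.72,"z":0.3,"wx":0.26,"wy":2.5,"wz":-5.7},
    {"x":1.19,"y":-0.6,"z":0.36,"wx":0.26,"wy":2.5,"wz":-5.7},
    {"x":1.22,"y":-0.48,"z":0.41,"wx":0.26,"wy":2.5,"wz":-5.7},
    {"x":1.25,"y":-0.36,"z":0.47,"wx":0.26,"wy":2.5,"wz":-5.7}
  ]
}}

```text
t: 7.4
eef_pos: [0.4438, 0.0607, 0.2578]
tool_rot: [-0.094, -0.632, 0.767, -0.056]
ft_force: [-0.9, 0.7, -1.4]
gripper_width: 0.274
```

Call:
{"api": "play_rows", "payload": {
  "increments": [
    {"x":1.25,"y":-0.23,"z":0.52,"wx":0.26,"wy":2.5,"wz":-5.7},
    {"x":1.25,"y":-0.1,"z":0.58,"wx":0.26,"wy":2.5,"wz":-5.7},
    {"x":1.22,"y":0.02,"z":0.63,"wx":0.26,"wy":2.5,"wz":-5.7},
    {"x":1.19,"y":0.15,"z":0.68,"wx":0.26,"wy":2.5,"wz":-5.7},
    {"x":1.13,"y":0.26,"z":0.73,"wx":0.26,"wy":2.5,"wz":-5.7}
  ]
}}

```text
t: 7.9
eef_pos: [0.4414, -0.0068, 0.2453]
tool_rot: [0.18, 0.792, -0.573, 0.107]
ft_force: [0.5, -0.6, -1.3]
gripper_width: 0.27
```

Run:
```python
from plan import *
s=arm.sense(); print(s['t'],s['eef_pos'],s['qpos'])
P,M=slotpose(30.5,.07)
plan(P,M,3)
```

```text
7.9 [ 0.44143727 -0.00680832  0.24534098] [ 0.57183516  0.1248347  -0.51853234  0.35218254 -1.21680177 -0.42557304]
tot mm [33.7  8.6 17.1] rot deg [  1.55   7.32 -16.41]
[ 1.12  0.29  0.57  0.52  2.44 -5.47]
[ 1.06  0.4   0.61  0.52  2.44 -5.47]
[ 0.99  0.5   0.65  0.52  2.44 -5.47]
```

Call:
{"api": "play_rows", "payload": {
  "increments": [
    {"x":1.12,"y":0.29,"z":0.57,"wx":0.5,"wy":2.4,"wz":-5.5},
    {"x":1.06,"y":0.4,"z":0.61,"wx":0.5,"wy":2.4,"wz":-5.5},
    {"x":1.0,"y":0.5,"z":0.65,"wx":0.5,"wy":2.4,"wz":-5.5},
    {"x":0,"y":0,"z":0,"wx":0,"wy":0,"wz":0},
    {"x":0,"y":0,"z":0,"wx":0,"wy":0,"wz":0}
  ]
}}

```text
t: 8.4
eef_pos: [0.4433, -0.0448, 0.2442]
tool_rot: [0.217, 0.859, -0.443, 0.137]
ft_force: [0.4, 0.5, -1.6]
gripper_width: 0.274
```

Run:
```python
from plan import *
s=arm.sense(); p=read_camera('wrist'); save(p,'w4',s); print(s['t'],s['eef_pos'],s['qpos'],s['ft_force'])
P,M=slotpose(30.5,.07)
plan(P,M,1)
T=np.array(s['eef_pos']); z=attR(s['tool_rot']).as_matrix()[:,2]
print('tip',proj(p,T+.1034*z,s),'floor',proj(p,FLOOR,s),'rim',proj(p,FLOOR+.013*N,s))
for l in ("slot","driver_tip"):
    print(l,[(np.round(d['at'],4),round(d['conf'],2)) for d in finder.tip_of(p,l)])
```

```text
8.4 [ 0.44334617 -0.04480257  0.24416361] [ 0.54856289  0.09630806 -0.63892013  0.51164739 -1.13950705 -0.21954648] [ 0.35923415  0.50118639 -1.61322146]
tot mm [0.2 0.6 1. ] rot deg [-0.04  0.24 -0.27]
[ 0.02  0.06  0.1  -0.04  0.24 -0.27]
tip [[278.18718066 204.94614738]] floor [[278.30060879 184.16596129]] rim [[278.31022432 187.15176391]]
slot [(array([ 0.4533, -0.132 ,  0.1053]), 0.71), (array([ 0.2411, -0.2023,  0.071 ]), 0.47)]
driver_tip [(array([ 0.4511, -0.1038,  0.1621]), 0.75), (array([ 0.5253, -0.1342,  0.0899]), 0.73)]
```

View pics/w4.png

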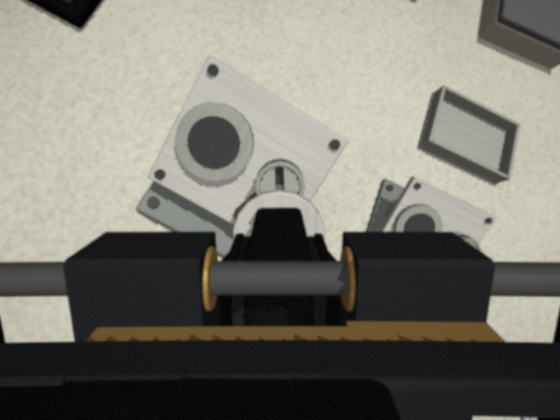

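Run:
```python
from h import *
i=load('w4')[0]['img']
cv2.imwrite('pics/c4.png',cv2.resize(i[45:265,130:355],None,fx=2.6,fy=2.6,interpolation=cv2.INTER_CUBIC))
cv2.imwrite('pics/c5.png',cv2.resize(i[150:215,240:320],None,fx=9,fy=9,interpolation=cv2.INTER_CUBIC))
S=read_camera('scene'); save(S,'scene2'); T=read_camera('top'); save(T,'top2')
cv2.imwrite('pics/c6.png',cv2.resize(S['img'][130:250,190:290],None,fx=5,fy=5,interpolation=cv2.INTER_CUBIC))
```

```text
(no output)
```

View pics/c4.png

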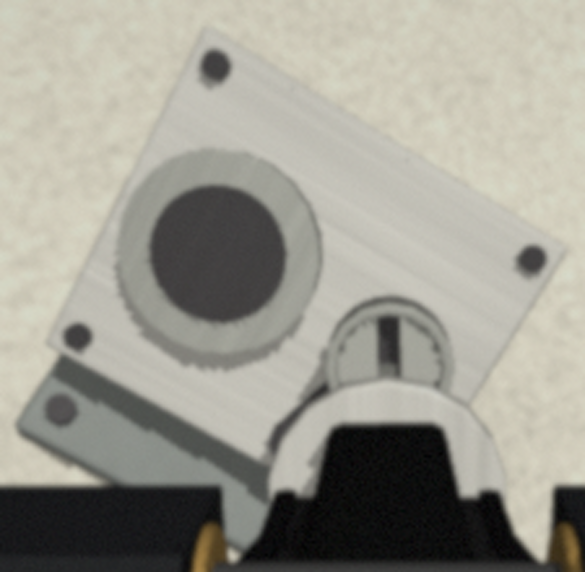

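View pics/c5.png

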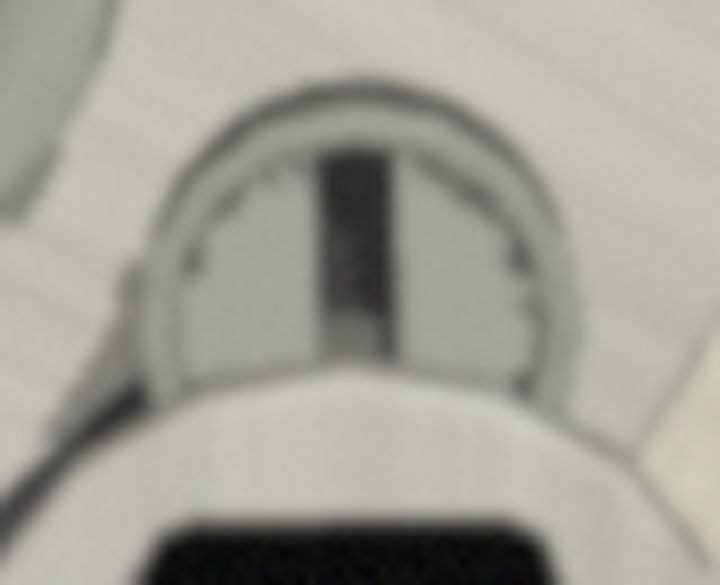

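View pics/c6.png

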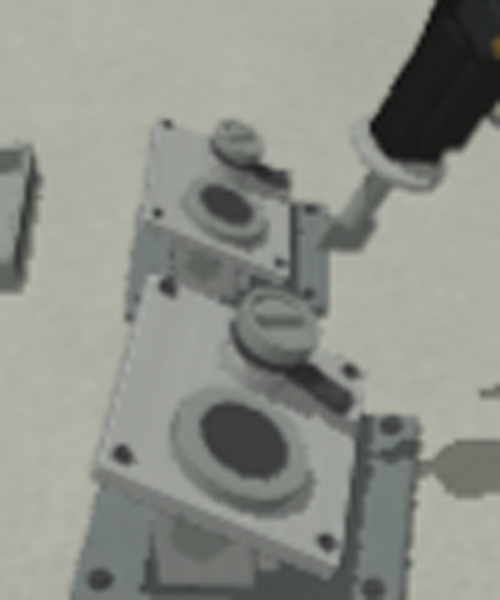

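```bash
cat > fit2.py <<'E'
from plan import *
from fit import *
W4,s4=load('w4')
T4=np.array(s4['eef_pos']);M4=attR(s4['tool_rot']).as_matrix()
t=np.linspace(0,2*np.pi,73)
for d in (.0324,.0384):
    c4=proj(W4,T4+(M4@np.c_[.025*np.cos(t),.025*np.sin(t),0*t+d].T).T,s4); print('collar',d,c4.min(0),c4.max(0))
ow=c([[218,252]],(130,45),2.6)[0]; orim=np.array([280,183.9]); oc=c([(207,27),(48,345),(567,250)],(130,45),2.6)
def res2(th,b,free=True):
    pts,cor,F=model(th[:9],(.13,.15)); r=[]
    r+=list(res(th[:9],(.13,.15)))+[th[6]*3000,(th[7]+.07)*3000]
    # wrist cam offset of common calibration: th[9:11] px for w4
    r+=list((proj(W4,pts[0:1],s4)-ow).ravel())+list((proj(W4,pts[1:2],s4)-orim).ravel())
    idx=[0,1,3]; r+=list((proj(W4,cor[idx],s4)-oc).ravel()*.7)
    return np.array(r)
o=least_squares(res2,[.522,-.132,.082,-1.48,0,-.033,0,-.07,.02],args=(0,),loss='soft_l1')
print(o.cost,np.round(o.x,4)); print(np.round(res2(o.x,0),1))
pts,cor,F2=model(o.x,(.13,.15)); print('rim',pts[1],'floor',pts[1]-.013*F2[:,2],F2[:,2])
n=F2[:,2]
for l in ([(322,155),(320,355)],[(390,155),(395,355)]):
    X=onplane(W4,c(l,(240,150),9),n,(pts[1]-.003*n)@n,s4); L=(X-pts[1])@F2; d=L[1]-L[0]; print(np.round(L*1000,1),np.degrees(np.arctan2(d[1],d[0])))
E
python3 fit2.py
```

```text
collar 0.0324 [231.80981056 193.50850099] [324.60159798 281.13824946]
collar 0.0384 [233.17528563 190.99719907] [323.23129507 276.26706518]
408.9877248511116 [ 0.5225 -0.1327  0.0833 -1.446  -0.0037 -0.0336 -0.     -0.07    0.0302]
[ -1.4  -0.2  -1.3  -0.5  -0.9   1.1   2.4   3.4  -0.4   0.7  -1.3  -1.8
  -0.5   0.6   0.1  -0.7  -1.4   0.6   0.8   0.3   1.6  -0.3   0.1  -5.5
   0.2   0.2  -0.5  -1.5  -0.    0.1  -0.6   0.8  -0.1   0.8  94.3  58.6
  38.5 -83.  -47.6  75.6]
rim [ 0.45122096 -0.12641488  0.10942959] floor [ 0.45202975 -0.13286437  0.09817126] [-0.06221448  0.49611426  0.8660254 ]
[[11.4 10.2 -3. ]
 [-6.2  0.9 -3. ]] -152.14598916792636
[[14.6  4.4 -3. ]
 [-2.7 -5.6 -3. ]] -149.83298598812107
```

```bash
sed -i 's/idx=\[0,1,3\]/idx=[1,2,0]/' fit2.py
cat >> fit2.py <<'E'
fl=pts[1]-.013*n; X=M4; d=fl-(T4+.1034*M4[:,2]); print('tip->floor in tool mm',np.round(M4.T@d*1000,1))
E
python3 fit2.py
```

```text
collar 0.0324 [231.80981056 193.50850099] [324.60159798 281.13824946]
collar 0.0384 [233.17528563 190.99719907] [323.23129507 276.26706518]
14.440192721958168 [ 5.2210e-01 -1.3300e-01  8.4700e-02 -1.4832e+00 -1.2000e-03 -3.4000e-02
  1.0000e-04 -7.0000e-02  2.6100e-02]
[-1.6 -0.5 -1.1 -0.2  0.4 -1.4 -0.1  1.  -2.6  1.  -0.4 -1.  -0.6  0.1
  0.3 -0.1 -0.9 -0.4 -0.3 -0.9  0.5 -0.6  0.4 -5.9  0.4  0.2 -0.6 -1.3
  0.2 -0.1  0.   0.3 -0.9  1.6 -0.6  0.4 -0.4  0.4 -0.4 -0. ]
rim [ 0.45121029 -0.12617816  0.10730053] floor [ 0.45177899 -0.13265324  0.0960422 ] [-0.04374554  0.49808265  0.8660254 ]
[[12.1 10.5 -3. ]
 [-5.3  0.6 -3. ]] -150.30350320804916
[[15.5  4.8 -3. ]
 [-1.5 -5.8 -3. ]] -147.99871677857203
tip->floor in tool mm [ 3.   0.9 69. ]
```

```bash
sed -i 's/^PSI=.*/PSI=-1.4832; F=frame(PSI); N=F[:,2]; FLOOR=np.array([.4518,-.1327,.0960])/' plan.py
python3 - <<'E'
from plan import *
P,M=slotpose(30.8,.022)
plan(P,M,4)
E
```

```text
tot mm [ 2.4  1.3 47.4] rot deg [-0.13  0.15 -0.29]
[ 0.06  0.03  1.18 -0.03  0.04 -0.07]
[ 0.06  0.03  1.18 -0.03  0.04 -0.07]
[ 0.06  0.03  1.18 -0.03  0.04 -0.07]
[ 0.06  0.03  1.18 -0.03  0.04 -0.07]
```

Call:
{"api": "play_rows", "payload": {
  "increments": [
    {"x":0.06,"y":0.03,"z":1.2,"wx":0,"wy":0,"wz":-0.1},
    {"x":0.06,"y":0.03,"z":1.2,"wx":0,"wy":0,"wz":-0.1},
    {"x":0.06,"y":0.03,"z":1.2,"wx":0,"wy":0,"wz":-0.1},
    {"x":0.06,"y":0.03,"z":1.1,"wx":0,"wy":0,"wz":0},
    {"x":0,"y":0,"z":0,"wx":0,"wy":0,"wz":0}
  ]
}}

```text
t: 9.15
eef_pos: [0.4453, -0.0711, 0.2038]
tool_rot: [0.219, 0.86, -0.44, 0.136]
ft_force: [-0.4, 0.4, -1.2]
gripper_width: 0.272
```

Run:
```python
from plan import *
s=arm.sense(); print(s['t'],s['eef_pos'],s['ft_force'],s['torque'])
P,M=slotpose(30.8,.022)
plan(P,M,1)
S=read_camera('scene'); save(S,'scene3',s)
W=read_camera('wrist'); save(W,'w5',s)
a=cv2.resize(S['img'][140:230,205:295],None,fx=6,fy=6,interpolation=cv2.INTER_CUBIC)
cv2.imwrite('pics/c7.png',a)
cv2.imwrite('pics/c8.png',cv2.resize(W['img'][120:260,190:370],None,fx=4,fy=4,interpolation=cv2.INTER_CUBIC))
```

```text
9.15 [ 0.44525542 -0.07114249  0.20383449] [-0.3935135   0.40998414 -1.23692551] [ 1.32558426  0.23739862 -0.00709661]
tot mm [ 0.3 -1.1 -1.1] rot deg [0.08 0.18 0.05]
[ 0.03 -0.11 -0.11  0.08  0.18  0.05]
```

View pics/c7.png

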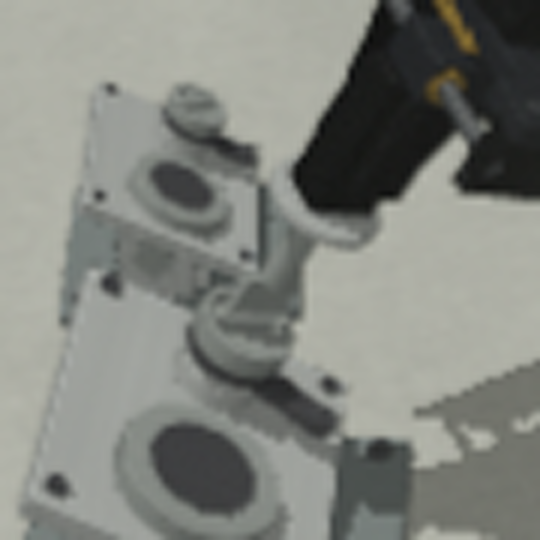

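View pics/c8.png

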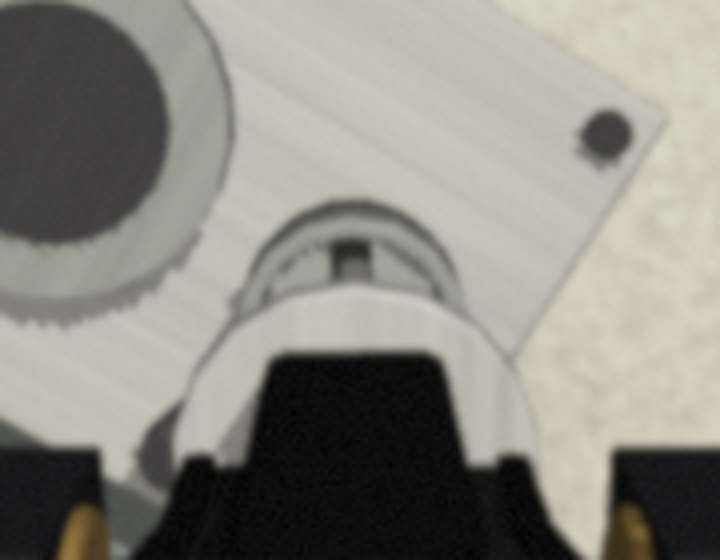

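Call:
{"api": "play_rows", "payload": {
  "increments": [
    {"x":0.03,"y":-0.1,"z":0.3,"wx":0.1,"wy":0.2,"wz":0},
    {"x":0,"y":0,"z":0.4,"wx":0,"wy":0,"wz":0},
    {"x":0,"y":0,"z":0.4,"wx":0,"wy":0,"wz":0},
    {"x":0,"y":0,"z":0,"wx":0,"wy":0,"wz":0}
  ]
}}

```text
t: 9.65
eef_pos: [0.4471, -0.076, 0.1947]
tool_rot: [0.219, 0.86, -0.439, 0.138]
ft_force: [-0.7, -0.3, -1.2]
gripper_width: 0.272
```

Run:
```python
from plan import *
for i in range(2):
  s=arm.sense(); print(s['t'],s['eef_pos'],s['ft_force'],s['torque'])
P,M=slotpose(30.8,.00)
plan(P,M,1)
```

```text
9.65 [ 0.44705085 -0.07600227  0.19465877] [-0.74179437 -0.32596907 -1.24502658] [ 1.27700082  0.23515309 -0.00586384]
9.65 [ 0.44705085 -0.07600227  0.19465877] [-0.74179437 -0.32596907 -1.24502658] [ 1.27700082  0.23515309 -0.00586384]
tot mm [-0.2  0.2 10.5] rot deg [-0.12 -0.05  0.06]
[-0.02  0.02  1.05 -0.12 -0.05  0.06]
```

Call:
{"api": "play_rows", "payload": {
  "increments": [
    {"x":0,"y":0,"z":0.2,"wx":0,"wy":0,"wz":0},
    {"x":0,"y":0,"z":0.2,"wx":0,"wy":0,"wz":0},
    {"x":0,"y":0,"z":0,"wx":0,"wy":0,"wz":0}
  ]
}}

```text
t: 9.95
eef_pos: [0.4475, -0.0778, 0.1915]
tool_rot: [0.218, 0.86, -0.439, 0.139]
ft_force: [0.5, -0.3, -2.1]
gripper_width: 0.271
```

Call:
{"api": "play_rows", "payload": {
  "increments": [
    {"x":0,"y":0,"z":0.2,"wx":0,"wy":0,"wz":0},
    {"x":0,"y":0,"z":0.1,"wx":0,"wy":0,"wz":0},
    {"x":0,"y":0,"z":0,"wx":0,"wy":0,"wz":0}
  ]
}}

```text
t: 10.25
eef_pos: [0.4477, -0.0793, 0.1889]
tool_rot: [0.218, 0.86, -0.439, 0.139]
ft_force: [0.3, -0.1, -1.2]
gripper_width: 0.268
```

Run:
```python
from plan import *
s=arm.sense(); print(s['t'],s['eef_pos'],s['ft_force'],s['torque'])
P,M=slotpose(30.8,.00)
plan(P,M,1)
W=read_camera('wrist'); save(W,'w6',s);S=read_camera('scene'); save(S,'scene4',s)
a=cv2.resize(S['img'][140:230,205:295],None,fx=6,fy=6,interpolation=cv2.INTER_CUBIC)
b=cv2.resize(W['img'][120:255,190:370],None,fx=4,fy=4,interpolation=cv2.INTER_CUBIC)
cv2.imwrite('pics/c9.png',cv2.resize(np.hstack([a,b[:540]]),(800,343)))
```

```text
10.25 [ 0.4477052  -0.07926977  0.18891487] [ 0.33604699 -0.07022058 -1.21399518] [ 1.23484962  0.27943316 -0.04570068]
tot mm [-0.4  0.5  3.9] rot deg [-0.17 -0.07  0.05]
[-0.04  0.05  0.39 -0.17 -0.07  0.05]
```

View pics/c9.png

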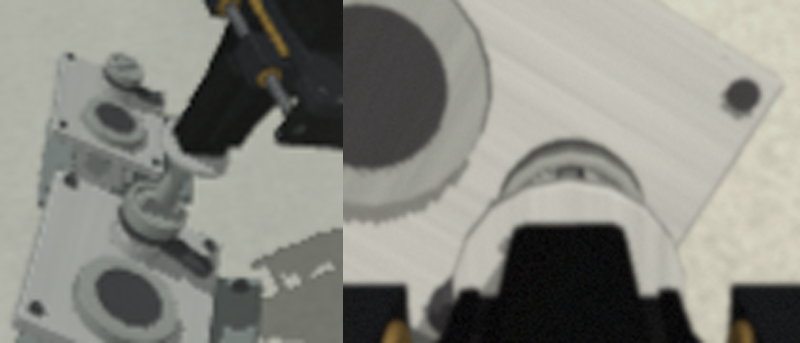

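Call:
{"api": "play_rows", "payload": {
  "increments": [
    {"x":0,"y":0,"z":0.2,"wx":0,"wy":0,"wz":0},
    {"x":0,"y":0,"z":0.1,"wx":0,"wy":0,"wz":0},
    {"x":0,"y":0,"z":0,"wx":0,"wy":0,"wz":0}
  ]
}}

```text
t: 10.65
eef_pos: [0.4485, -0.0799, 0.1881]
tool_rot: [0.218, 0.86, -0.439, 0.14]
ft_force: [-7.7, 11.3, 12.6]
gripper_width: 0.271
```

Call:
{"api": "play_rows", "payload": {
  "increments": [
    {"x":0,"y":0,"z":0.1,"wx":0,"wy":0,"wz":0},
    {"x":0,"y":0,"z":0,"wx":0,"wy":0,"wz":0}
  ]
}}

```text
t: 10.85
eef_pos: [0.4486, -0.0801, 0.1881]
tool_rot: [0.218, 0.86, -0.439, 0.14]
ft_force: [-10.9, 16.5, 18.0]
gripper_width: 0.274
```

Run:
```python
from plan import *
s=arm.sense(); print(s['t'],s['eef_pos'],s['ft_force'],s['torque'],'axial',np.dot(s['ft_force'],N))
P,M=slotpose(30.8,.00)
plan(P,M,1)
```

```text
10.85 [ 0.44861457 -0.08010179  0.18811264] [-10.86559398  16.53693211  17.96379627] [ 2.92717875  4.07888688 -2.14050505] axial 24.269152494818044
tot mm [-1.1  1.   2.7] rot deg [-0.31 -0.18 -0.04]
[-0.11  0.1   0.27 -0.31 -0.18 -0.04]
```

Call:
{"api": "play_rows", "payload": {
  "increments": [
    {"x":0,"y":0,"z":-0.3,"wx":0,"wy":0,"wz":0},
    {"x":0,"y":0,"z":0,"wx":0,"wy":0,"wz":0}
  ]
}}

```text
t: 11.05
eef_pos: [0.4481, -0.0793, 0.1885]
tool_rot: [0.218, 0.861, -0.439, 0.139]
ft_force: [-0.3, -0.4, -2.3]
gripper_width: 0.271
```

Run:
```python
from plan import *
s=arm.sense(); print(s['t'],s['eef_pos'],s['ft_force'],s['torque'],'axial',np.dot(s['ft_force'],N))
P,M=slotpose(30.8,.00)
plan(P,M,1)
W=read_camera('wrist'); save(W,'w7',s)
c=proj(W,P*0+np.array(s['eef_pos']),s)
p=proj(W,np.array([FLOOR+.013*N+.022*(F@[np.cos(a),np.sin(a),0]) for a in np.linspace(0,6.28,60)]),s)
b=W['img'].copy(); b=cv2.resize(b,None,fx=4,fy=4,interpolation=cv2.INTER_CUBIC); cv2.polylines(b,[np.int32(p*4)],True,(0,0,255),1)
cv2.imwrite('pics/c10.png',b[480:1000,760:1480])
```

```text
11.05 [ 0.4481261  -0.07927479  0.18853148] [-0.28493928 -0.38264676 -2.30865404] [1.30846029 0.31112091 0.02883667] axial -2.177479006234795
tot mm [-0.4  0.9  3.5] rot deg [-0.26 -0.09  0.05]
[-0.04  0.09  0.35 -0.26 -0.09  0.05]
```

View pics/c10.png

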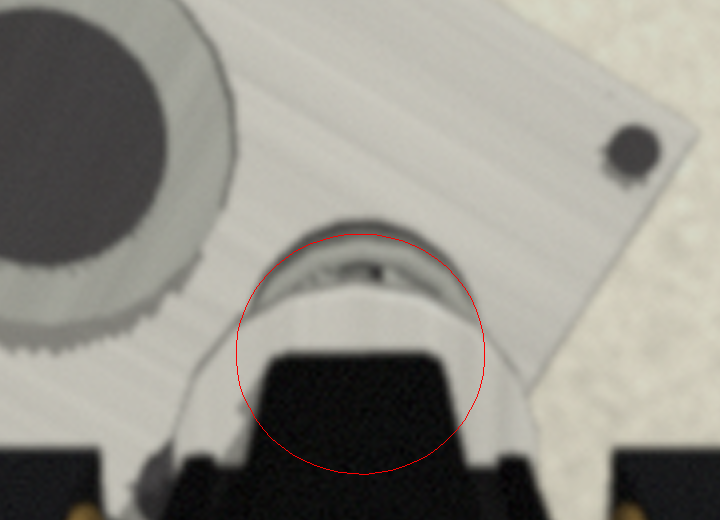

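Call:
{"api": "play_rows", "payload": {
  "increments": [
    {"x":-0.04,"y":0.13,"z":0,"wx":-0.2,"wy":0,"wz":0},
    {"x":0,"y":0,"z":0.1,"wx":0,"wy":0,"wz":0},
    {"x":0,"y":0,"z":0.1,"wx":0,"wy":0,"wz":0},
    {"x":0,"y":0,"z":0,"wx":0,"wy":0,"wz":0}
  ]
}}

```text
t: 11.5
eef_pos: [0.4473, -0.0803, 0.1883]
tool_rot: [0.219, 0.86, -0.44, 0.139]
ft_force: [-9.5, 13.3, 13.2]
gripper_width: 0.273
```

```bash
cat > st.py <<'E'
from plan import *
s=arm.sense(); Mt=attR(s['tool_rot']).as_matrix(); f=np.array(s['ft_force'])
print(s['t'],np.round(s['eef_pos'],4),'F tool',np.round(Mt.T@f,1),'T tool',np.round(Mt.T@(np.array(s['torque'])-[1.28,.24,0]),2),'q',np.round(s['qpos'],2))
P,M=slotpose(30.8,.00)
plan(P,M,1)
E
python3 st.py
```

```text
11.5 [ 0.4473 -0.0803  0.1883] F tool [ -9.    4.2 -18.5] T tool [-1.73 -2.88  0.06] q [ 0.45  0.16 -0.76  0.61 -0.96 -0.26]
tot mm [-0.6 -0.2  2.8] rot deg [-0.08 -0.14 -0.02]
[-0.06 -0.02  0.28 -0.08 -0.14 -0.02]
```

Run:
```python
from plan import *
s=arm.sense(); S=read_camera('scene'); save(S,'scene5',s)
T=np.array(s['eef_pos']);M=attR(s['tool_rot']).as_matrix(); t=np.linspace(0,6.283,80)
circ=lambda C,r,A:C+r*(np.outer(np.cos(t),A[:,0])+np.outer(np.sin(t),A[:,1]))
o=np.array([215,140]);k=10
im=cv2.resize(S['img'][140:200,215:290],None,fx=k,fy=k,interpolation=cv2.INTER_CUBIC)
def dr(X,col): cv2.polylines(im,[np.int32((proj(S,X)-o+.5)*k)],True,col,1)
dr(circ(T+.0324*M[:,2],.025,M),(0,255,0)); dr(circ(T+.0384*M[:,2],.025,M),(0,255,0))
dr(circ(FLOOR+.013*N,.022,F),(0,0,255)); dr(circ(FLOOR+.0158*N,.022,F),(255,0,0))
cv2.imwrite('pics/c11.png',im)
```

```text
(no output)
```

View pics/c11.png

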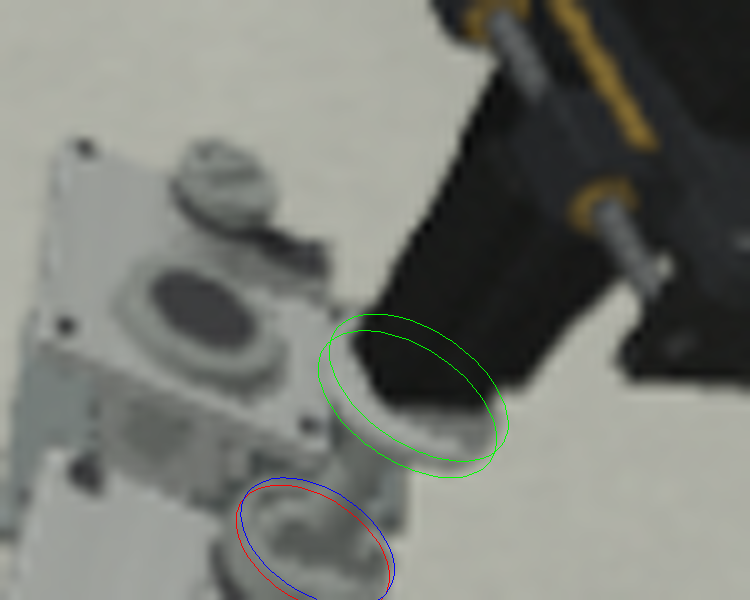

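Run:
```python
from plan import *
S,s=load('scene5')
T=np.array(s['eef_pos']);M=attR(s['tool_rot']).as_matrix(); t=np.linspace(0,6.283,80)
circ=lambda C,r,A:C+r*(np.outer(np.cos(t),A[:,0])+np.outer(np.sin(t),A[:,1]))
o=np.array([228,165]);k=18
im0=cv2.resize(S['img'][165:215,228:272],None,fx=k,fy=k,interpolation=cv2.INTER_CUBIC)
# crop resize has half pixel offset handled by +.5
im=im0.copy()
def dr(X,col): cv2.polylines(im,[np.int32((proj(S,X)-o+.5)*k)],True,col,1)
dr(circ(T+.0384*M[:,2],.025,M),(0,255,0))
dr(circ(FLOOR+.013*N,.022,F),(0,0,255)); dr(circ(FLOOR+.0158*N,.022,F),(255,0,0))
cv2.imwrite('pics/c12.png',cv2.resize(np.hstack([im0,im])[150:],(800,380)))
```

```text
(no output)
```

View pics/c12.png

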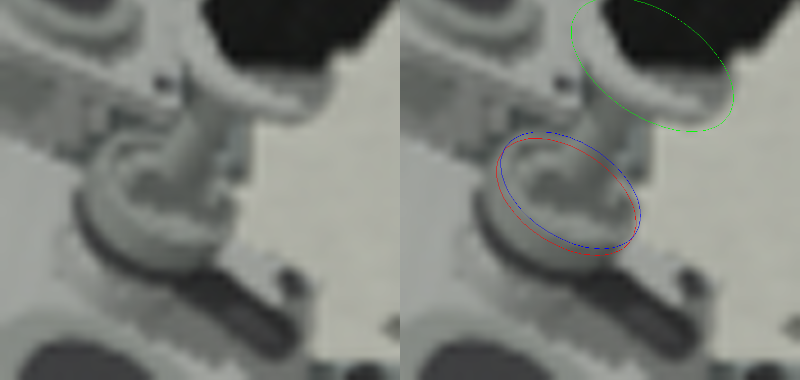

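Run:
```python
from plan import *
for nm,uv in (('scene1',(260.5,211)),('w1',(245+62.5,45+61.5)),('top1',(260+36,165+54.5))):
    p,s=load(nm)
    for d in (-.014,-.008,-.002):
        X=onplane(p,[uv],N,(FLOOR+d*N)@N,s)[0]; L=F.T@(X-FLOOR); print(nm,d,np.linalg.norm(L[:2]),np.degrees(np.arctan2(L[1],L[0])))
```

```text
scene1 -0.014 0.0577128508575587 175.5866609716637
scene1 -0.008 0.056294759880332154 168.0470385584724
scene1 -0.002 0.05589101129548775 160.26015258468948
w1 -0.014 0.06420102356592627 165.0440270105393
w1 -0.008 0.060345600795470425 163.8163940081122
w1 -0.002 0.05652165325276221 162.4219364648374
top1 -0.014 0.05909199592686785 162.86667293149594
top1 -0.008 0.055830178210968404 162.9250526795006
top1 -0.002 0.05256842565072168 162.99067716693656
```

Call:
{"api": "play_rows", "payload": {
  "increments": [
    {"x":-0.05,"y":0,"z":0,"wx":0,"wy":0,"wz":0},
    {"x":0,"y":0,"z":0,"wx":0,"wy":0,"wz":3},
    {"x":0,"y":0,"z":0,"wx":0,"wy":0,"wz":3},
    {"x":0,"y":0,"z":0,"wx":0,"wy":0,"wz":3},
    {"x":0,"y":0,"z":0,"wx":0,"wy":0,"wz":0}
  ]
}}

```text
t: 12.05
eef_pos: [0.448, -0.08, 0.1882]
tool_rot: [0.207, 0.823, -0.505, 0.157]
ft_force: [-2.4, 6.9, 9.8]
gripper_width: 0.269
```

```bash
python3 st.py
```

```text
12.05 [ 0.448  -0.08    0.1882] F tool [ -1.8   1.1 -12. ] T tool [-0.85 -0.6  -0.08] q [ 0.45  0.16 -0.76  0.61 -0.96 -0.42]
tot mm [-0.6  0.6  2.9] rot deg [-0.17 -0.21 -9.01]
[-0.06  0.06  0.29 -0.17 -0.21 -9.01]
```

Call:
{"api": "play_rows", "payload": {
  "increments": [
    {"x":0,"y":0,"z":0,"wx":0,"wy":0,"wz":4},
    {"x":0,"y":0,"z":0,"wx":0,"wy":0,"wz":4},
    {"x":0,"y":0,"z":0,"wx":0,"wy":0,"wz":4},
    {"x":0,"y":0,"z":0,"wx":0,"wy":0,"wz":4},
    {"x":0,"y":0,"z":0,"wx":0,"wy":0,"wz":0}
  ]
}}

```text
t: 12.55
eef_pos: [0.448, -0.08, 0.1882]
tool_rot: [0.183, 0.744, -0.615, 0.184]
ft_force: [-2.7, 7.7, 10.0]
gripper_width: 0.275
```

```bash
python3 st.py
```

```text
12.55 [ 0.448  -0.08    0.1882] F tool [ -2.    1.8 -12.7] T tool [-0.76 -0.24 -0.04] q [ 0.45  0.16 -0.76  0.61 -0.96 -0.7 ]
tot mm [-0.5  0.8  2.9] rot deg [ -0.2   -0.19 -25.03]
[ -0.05   0.08   0.29  -0.2   -0.19 -25.03]
```

Run:
```python
from plan import *
S=read_camera('scene'); save(S,'scene6')
cv2.imwrite('pics/c13.png',cv2.resize(S['img'][160:250,205:295],None,fx=6,fy=6,interpolation=cv2.INTER_CUBIC))
```

```text
(no output)
```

View pics/c13.png

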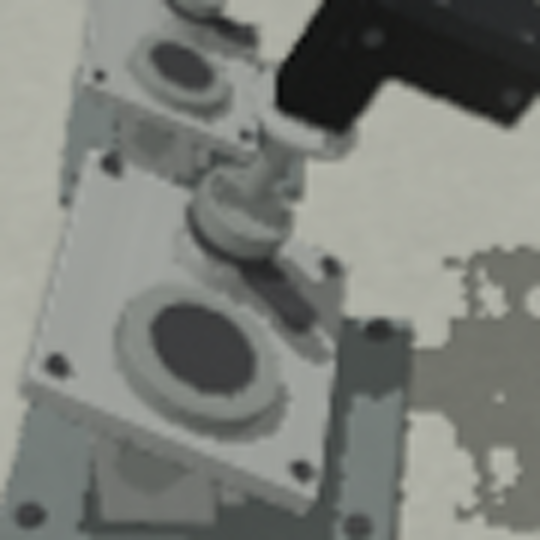

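The scene crop shows the finger's end moved from about (330,300) to (310,325), so the screw turns with the blade. I'll carry on.

Call:
{"api": "play_rows", "payload": {
  "increments": [
    {"x":0,"y":0,"z":0,"wx":0,"wy":0,"wz":4},
    {"x":0,"y":0,"z":0,"wx":0,"wy":0,"wz":4},
    {"x":0,"y":0,"z":0,"wx":0,"wy":0,"wz":4},
    {"x":0,"y":0,"z":0,"wx":0,"wy":0,"wz":4},
    {"x":0,"y":0,"z":0,"wx":0,"wy":0,"wz":4}
  ]
}}

```text
t: 13.1
eef_pos: [0.4481, -0.08, 0.1883]
tool_rot: [-0.149, -0.626, 0.735, -0.213]
ft_force: [-2.1, 7.1, 8.4]
gripper_width: 0.272
```

```bash
python3 st.py
```

```text
13.1 [ 0.4481 -0.08    0.1883] F tool [ -1.6   1.9 -10.9] T tool [-0.46  0.2  -0.05] q [ 0.45  0.16 -0.76  0.61 -0.96 -1.05]
tot mm [-0.2  1.1  2.9] rot deg [ -0.24  -0.17 -45.11]
[-2.000e-02  1.100e-01  2.900e-01 -2.400e-01 -1.700e-01 -4.511e+01]
```

Call:
{"api": "play_rows", "payload": {
  "increments": [
    {"x":0,"y":0,"z":0,"wx":0,"wy":0,"wz":4},
    {"x":0,"y":0,"z":0,"wx":0,"wy":0,"wz":4},
    {"x":0,"y":0,"z":0,"wx":0,"wy":0,"wz":4},
    {"x":0,"y":0,"z":0,"wx":0,"wy":0,"wz":4},
    {"x":0,"y":0,"z":0,"wx":0,"wy":0,"wz":4}
  ]
}}

```text
t: 13.6
eef_pos: [0.4482, -0.0801, 0.1883]
tool_rot: [-0.109, -0.489, 0.833, -0.236]
ft_force: [-1.4, 4.8, 8.5]
gripper_width: 0.276
```

```bash
python3 st.py
```

```text
13.6 [ 0.4482 -0.0801  0.1883] F tool [ 0.6  0.8 -9.8] T tool [-0.09  0.46 -0.09] q [ 0.45  0.16 -0.76  0.61 -0.96 -1.4 ]
tot mm [0.2 1.2 2.9] rot deg [ -0.28  -0.14 -65.11]
[ 2.000e-02  1.200e-01  2.900e-01 -2.800e-01 -1.400e-01 -6.511e+01]
```

Now 2° rows, watching for the stop torque.

Call:
{"api": "play_rows", "payload": {
  "increments": [
    {"x":0,"y":0,"z":0,"wx":0,"wy":0,"wz":3},
    {"x":0,"y":0,"z":0,"wx":0,"wy":0,"wz":3},
    {"x":0,"y":0,"z":0,"wx":0,"wy":0,"wz":3},
    {"x":0,"y":0,"z":0,"wx":0,"wy":0,"wz":2},
    {"x":0,"y":0,"z":0,"wx":0,"wy":0,"wz":0}
  ]
}}

```text
t: 14.1
eef_pos: [0.4483, -0.0802, 0.1884]
tool_rot: [-0.086, -0.407, 0.875, -0.245]
ft_force: [-0.9, 4.5, 8.5]
gripper_width: 0.272
```

```bash
python3 st.py
```

```text
14.1 [ 0.4483 -0.0802  0.1884] F tool [ 0.6  0.1 -9.7] T tool [ 0.19  0.52 -0.01] q [ 0.45  0.16 -0.76  0.61 -0.96 -1.59]
tot mm [0.4 1.2 2.9] rot deg [ -0.3   -0.13 -75.98]
[ 4.000e-02  1.200e-01  2.900e-01 -3.000e-01 -1.300e-01 -7.598e+01]
```

Call:
{"api": "play_rows", "payload": {
  "increments": [
    {"x":0,"y":0,"z":0,"wx":0,"wy":0,"wz":2},
    {"x":0,"y":0,"z":0,"wx":0,"wy":0,"wz":2},
    {"x":0,"y":0,"z":0,"wx":0,"wy":0,"wz":0}
  ]
}}

```text
t: 14.4
eef_pos: [0.4483, -0.0802, 0.1884]
tool_rot: [-0.078, -0.377, 0.889, -0.248]
ft_force: [-0.9, 5.6, 7.9]
gripper_width: 0.274
```

```bash
python3 st.py;  python3 - <<'E'
from plan import *
S=read_camera('scene'); save(S,'scene7'); 
cv2.imwrite('pics/c14.png',cv2.resize(S['img'][160:250,205:295],None,fx=6,fy=6,interpolation=cv2.INTER_CUBIC))
E
```

```text
14.4 [ 0.4483 -0.0802  0.1884] F tool [-0.3  0.9 -9.7] T tool [ 0.1   0.47 -0.29] q [ 0.45  0.16 -0.76  0.61 -0.96 -1.66]
tot mm [0.4 1.2 2.9] rot deg [ -0.31  -0.13 -79.91]
[ 4.000e-02  1.200e-01  2.900e-01 -3.100e-01 -1.300e-01 -7.991e+01]
```

View pics/c14.png

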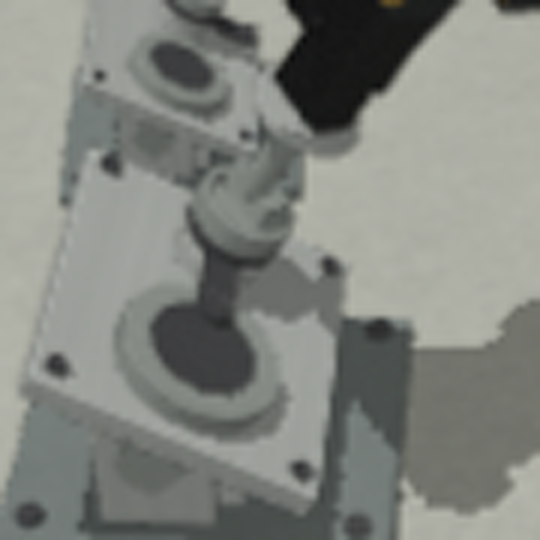

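Call:
{"api": "play_rows", "payload": {
  "increments": [
    {"x":0,"y":0,"z":0,"wx":0,"wy":0,"wz":2},
    {"x":0,"y":0,"z":0,"wx":0,"wy":0,"wz":1},
    {"x":0,"y":0,"z":0,"wx":0,"wy":0,"wz":0},
    {"x":0,"y":0,"z":0,"wx":0,"wy":0,"wz":0},
    {"x":0,"y":0,"z":0,"wx":0,"wy":0,"wz":0}
  ]
}}

```text
t: 14.95
eef_pos: [0.4483, -0.0802, 0.1883]
tool_rot: [-0.072, -0.355, 0.898, -0.25]
ft_force: [-1.6, 4.8, 8.8]
gripper_width: 0.274
```

```bash
python3 st.py
```

```text
14.95 [ 0.4483 -0.0802  0.1883] F tool [  1.    0.5 -10.1] T tool [ 0.32  0.44 -0.87] q [ 0.45  0.16 -0.76  0.62 -0.96 -1.71]
tot mm [0.5 1.2 2.9] rot deg [ -0.33  -0.17 -82.7 ]
[ 5.00e-02  1.20e-01  2.90e-01 -3.30e-01 -1.70e-01 -8.27e+01]
```

Torque is −0.87 N·m at the tool and the finger lies over the holder at (215,320) in the crop, so the screw is on its stop. Now I'll unload the twist within the play and withdraw along the axis.

Call:
{"api": "play_rows", "payload": {
  "increments": [
    {"x":0,"y":0,"z":0,"wx":0,"wy":0,"wz":-3},
    {"x":0,"y":0,"z":0,"wx":0,"wy":0,"wz":-3},
    {"x":0,"y":0,"z":-0.1,"wx":0,"wy":0,"wz":-2},
    {"x":0,"y":0,"z":-0.2,"wx":0,"wy":0,"wz":0},
    {"x":0,"y":0,"z":0,"wx":0,"wy":0,"wz":0}
  ]
}}

```text
t: 15.45
eef_pos: [0.4472, -0.0791, 0.1895]
tool_rot: [-0.089, -0.415, 0.872, -0.244]
ft_force: [4.4, -0.9, -0.1]
gripper_width: 0.273
```

```bash
python3 st.py
```

```text
15.45 [ 0.4472 -0.0791  0.1895] F tool [-2.2 -3.8  0.7] T tool [ 1.65 -0.3   0.01] q [ 0.46  0.15 -0.75  0.61 -0.96 -1.57]
tot mm [-0.   0.2  4.5] rot deg [ -0.15  -0.09 -74.97]
[-0.000e+00  2.000e-02  4.500e-01 -1.500e-01 -9.000e-02 -7.497e+01]
```

Call:
{"api": "play_rows", "payload": {
  "increments": [
    {"x":0,"y":-0.05,"z":-0.3,"wx":0,"wy":0,"wz":0},
    {"x":0,"y":0,"z":-0.5,"wx":0,"wy":0,"wz":0},
    {"x":0,"y":0,"z":-1,"wx":0,"wy":0,"wz":0},
    {"x":0,"y":0,"z":-3,"wx":0,"wy":0,"wz":0},
    {"x":0,"y":0,"z":-4,"wx":0,"wy":0,"wz":0}
  ]
}}

```text
t: 15.95
eef_pos: [0.4404, -0.0362, 0.2646]
tool_rot: [-0.094, -0.414, 0.872, -0.243]
ft_force: [1.2, 0.0, -1.2]
gripper_width: 0.274
```

```bash
python3 st.py;  python3 - <<'E'
from plan import *
s=arm.sense();W=read_camera('wrist'); save(W,'w8',s); S=read_camera('scene'); save(S,'scene8')
cv2.imwrite('pics/c15.png',cv2.resize(S['img'][150:250,205:295],None,fx=5,fy=5,interpolation=cv2.INTER_CUBIC))
plan(np.array([.446,.1286,.285]),down(140),12)
E
```

```text
15.95 [ 0.4404 -0.0362  0.2646] F tool [-1.2 -0.5  1.1] T tool [ 0.19 -0.21  0.04] q [ 0.57  0.08 -0.6   0.49 -1.21 -1.51]
tot mm [-2.7 -2.2 91.2] rot deg [  0.38  -0.2  -74.93]
[ -0.27  -0.22   9.12   0.38  -0.2  -74.93]
tot mm [-105.5   80.3  -93.7] rot deg [-21.32 -20.93   0.86]
[-0.88  0.67 -0.78 -1.78 -1.74  0.07]
[-0.9   0.69 -0.73 -1.78 -1.74  0.07]
[-0.92  0.72 -0.68 -1.78 -1.74  0.07]
[-0.94  0.74 -0.63 -1.78 -1.74  0.07]
[-0.96  0.76 -0.58 -1.78 -1.74  0.07]
[-0.97  0.78 -0.53 -1.78 -1.74  0.07]
[-0.99  0.79 -0.47 -1.78 -1.74  0.07]
[-1.    0.81 -0.42 -1.78 -1.74  0.07]
[-1.01  0.82 -0.36 -1.78 -1.74  0.07]
[-1.02  0.83 -0.3  -1.78 -1.74  0.07]
[-1.03  0.84 -0.25 -1.78 -1.74  0.07]
[-1.03  0.85 -0.19 -1.78 -1.74  0.07]
```

View pics/c15.png

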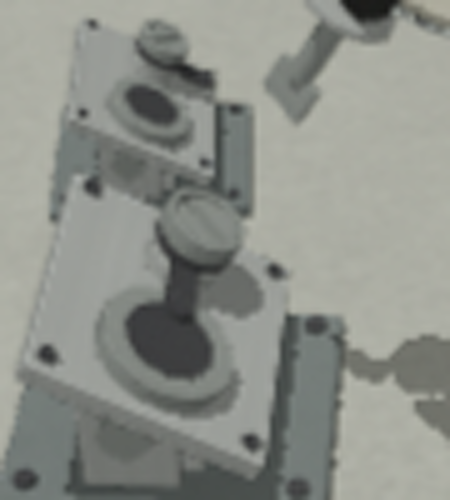

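View pics/w8.png

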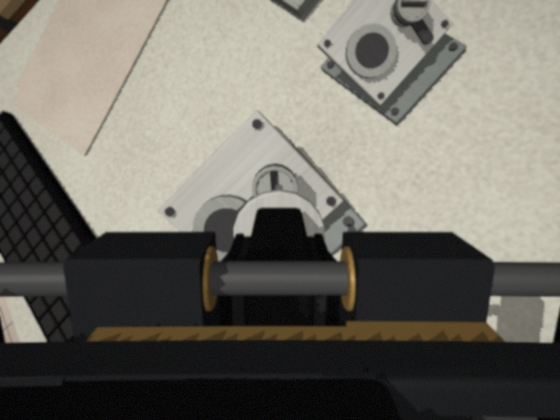

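Call:
{"api": "play_rows", "payload": {
  "increments": [
    {"x":-0.88,"y":0.67,"z":-0.78,"wx":-1.8,"wy":-1.75,"wz":0.1},
    {"x":-0.9,"y":0.69,"z":-0.73,"wx":-1.8,"wy":-1.75,"wz":0.1},
    {"x":-0.92,"y":0.72,"z":-0.68,"wx":-1.8,"wy":-1.75,"wz":0.1},
    {"x":-0.94,"y":0.74,"z":-0.63,"wx":-1.8,"wy":-1.75,"wz":0.1},
    {"x":-0.96,"y":0.76,"z":-0.58,"wx":-1.8,"wy":-1.75,"wz":0.1}
  ]
}}

```text
t: 16.55
eef_pos: [0.4421, 0.032, 0.2708]
tool_rot: [-0.056, -0.42, 0.895, -0.141]
ft_force: [-0.2, 0.1, -1.8]
gripper_width: 0.267
```

Call:
{"api": "play_rows", "payload": {
  "increments": [
    {"x":-0.97,"y":0.78,"z":-0.53,"wx":-1.8,"wy":-1.75,"wz":0.1},
    {"x":-0.99,"y":0.79,"z":-0.47,"wx":-1.8,"wy":-1.75,"wz":0.1},
    {"x":-1.0,"y":0.81,"z":-0.42,"wx":-1.8,"wy":-1.75,"wz":0.1},
    {"x":-1.01,"y":0.82,"z":-0.36,"wx":-1.8,"wy":-1.75,"wz":0.1},
    {"x":-1.02,"y":0.83,"z":-0.3,"wx":-1.8,"wy":-1.75,"wz":0.1}
  ]
}}

```text
t: 17.05
eef_pos: [0.443, 0.0993, 0.2772]
tool_rot: [-0.02, -0.42, 0.907, -0.038]
ft_force: [-0.4, -1.2, -2.3]
gripper_width: 0.27
```

Run:
```python
from plan import *
s=arm.sense();print(s['t'],s['eef_pos'],s['qpos'])
plan(np.array([.446,.1286,.26]),down(140),3)
```

```text
17.05 [0.44302011 0.09926787 0.27715103] [ 0.62567693  0.07211742 -0.33231709  0.07138318 -1.22110418 -1.35549281]
tot mm [-25.4  17.5  14.6] rot deg [-2.98 -3.92 -0.31]
[-0.85  0.58  0.49 -0.99 -1.31 -0.1 ]
[-0.84  0.57  0.51 -0.99 -1.31 -0.1 ]
[-0.82  0.56  0.54 -0.99 -1.31 -0.1 ]
```

Call:
{"api": "play_rows", "payload": {
  "increments": [
    {"x":-0.85,"y":0.58,"z":0.1,"wx":-1,"wy":-1.3,"wz":-0.1},
    {"x":-0.84,"y":0.57,"z":0.1,"wx":-1,"wy":-1.3,"wz":-0.1},
    {"x":-0.82,"y":0.56,"z":0.1,"wx":-1,"wy":-1.3,"wz":-0.1},
    {"x":0,"y":0,"z":0,"wx":0,"wy":0,"wz":0},
    {"x":0,"y":0,"z":0,"wx":0,"wy":0,"wz":0}
  ]
}}

```text
t: 17.55
eef_pos: [0.4473, 0.1288, 0.2731]
tool_rot: [0.001, -0.423, 0.906, -0.001]
ft_force: [0.5, 1.0, -1.5]
gripper_width: 0.272
```

Run:
```python
from plan import *
s=arm.sense();print(s['t'],s['eef_pos'],s['ft_force'])
plan(np.array([.446,.1286,.21]),down(140),1)
T=np.array(s['eef_pos']);M=attR(s['tool_rot']).as_matrix();t=np.linspace(0,6.283,80)
ims=[]
for nm,(r0,r1,c0,c1) in (('scene',(120,250,300,400)),('wrist',(100,300,180,380))):
    p=read_camera(nm); save(p,nm+'9',s); k=600//(r1-r0)
    im=cv2.resize(p['img'][r0:r1,c0:c1],None,fx=k,fy=k,interpolation=cv2.INTER_CUBIC)
    for d in (.0324,.0384):
        X=T+.025*(np.outer(np.cos(t),M[:,0])+np.outer(np.sin(t),M[:,1]))+d*M[:,2]
        cv2.polylines(im,[np.int32((proj(p,X,s)-[c0,r0]+.5)*k)],True,(0,255,0),1)
    if nm=='scene':
        X=np.array([T+.1034*M[:,2]+a*.014*M[:,0] for a in(-1,1)]); cv2.polylines(im,[np.int32((proj(p,X,s)-[c0,r0]+.5)*k)],False,(0,0,255),2)
        print(p['shot'],[ (np.round(d['at'],4),d['conf']) for d in finder.tip_of(p,'driver_tip')], T+.1034*M[:,2])
    cv2.imwrite(f'pics/c16{nm}.png',im)
```

```text
17.55 [0.44732255 0.12882345 0.27305533] [ 0.4585479   1.03134493 -1.47680214]
tot mm [ 1.   1.1 63.1] rot deg [-0.19  0.01  0.05]
[ 0.1   0.11  6.31 -0.19  0.01  0.05]
22 [(array([0.4465, 0.1284, 0.1694]), 0.59)] [0.44759208 0.12860978 0.1696559 ]
```

View pics/c16scene.png

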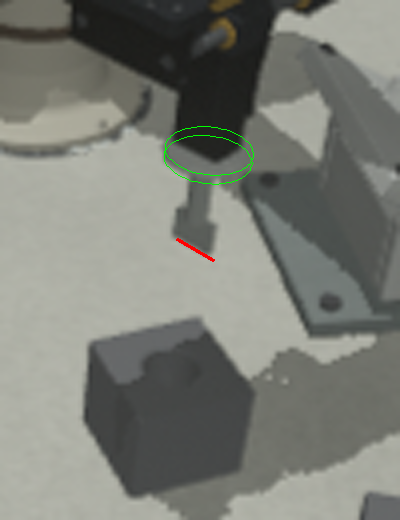

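View pics/c16wrist.png

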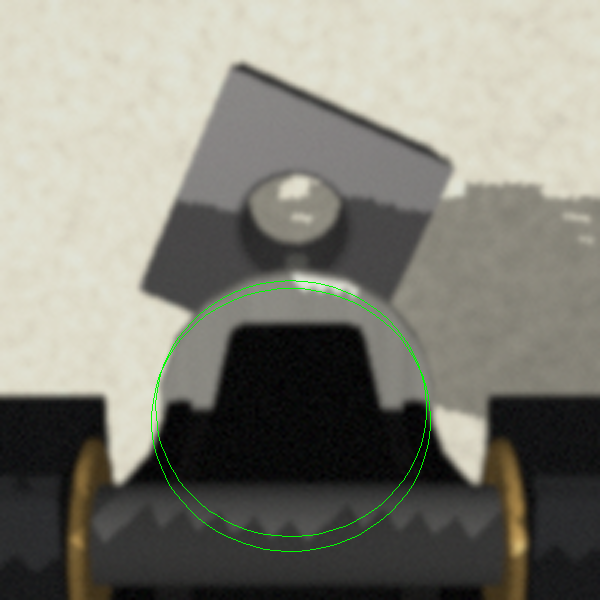

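Run:
```python
from plan import *
p,s=load('wrist9')
t=np.linspace(0,6.283,80)
k=3
im=cv2.imread('pics/c16wrist.png')
for C,col in ((np.array([.446,.1286,.072]),(0,0,255)),):
    X=C+.018*np.c_[np.cos(t),np.sin(t),0*t]; q=proj(p,X,s); print((q.min(0)-[180,100]+.5)*k,(q.max(0)-[180,100]+.5)*k)
print(onplane(p,[(293.5/3+180-.5,220/3+100-.5)],[0,0,1],.072,s))
# block corners visible
print(onplane(p,np.array([(235,66),(452,163),(142,288)])/3+[179.5,99.5],[0,0,1],.072,s))
```

```text
[243.79706883 188.21124391] [352.15455033 294.86961356]
[[0.44233702 0.12194039 0.072     ]]
[[0.42471706 0.07206698 0.072     ]
 [0.39073667 0.140801   0.072     ]
 [0.49617632 0.1068973  0.072     ]]
```

Run:
```python
from plan import *
plan(np.array([.4455,.1272,.187]),down(140),3)
```

```text
tot mm [ 2.4  0.7 86.2] rot deg [-0.2   0.03  0.04]
[ 0.08  0.02  2.87 -0.07  0.01  0.01]
[ 0.08  0.02  2.87 -0.07  0.01  0.01]
[ 0.08  0.02  2.87 -0.07  0.01  0.01]
```

Call:
{"api": "play_rows", "payload": {
  "increments": [
    {"x":0.08,"y":0.02,"z":2.9,"wx":-0.1,"wy":0,"wz":0},
    {"x":0.08,"y":0.02,"z":2.9,"wx":-0.1,"wy":0,"wz":0},
    {"x":0.08,"y":0.02,"z":2.8,"wx":0,"wy":0,"wz":0},
    {"x":0,"y":0,"z":0,"wx":0,"wy":0,"wz":0}
  ]
}}

```text
t: 18.1
eef_pos: [0.4431, 0.1259, 0.1839]
tool_rot: [-0.004, -0.423, 0.906, -0.0]
ft_force: [-1.1, 0.8, -1.3]
gripper_width: 0.274
```

Run:
```python
from plan import *
s=arm.sense();print(s['t'],s['eef_pos'],s['ft_force'])
plan(np.array([.4455,.1272,.187]),down(140),1)
p=read_camera('wrist'); save(p,'w10',s); q=read_camera('scene'); save(q,'scene10',s)
a=cv2.resize(p['img'][130:270,200:360],None,fx=4,fy=4,interpolation=cv2.INTER_CUBIC)
b=cv2.resize(q['img'][150:250,310:380],(392,560),interpolation=cv2.INTER_CUBIC)
cv2.imwrite('pics/c17.png',cv2.resize(np.hstack([a,b]),(800,434)))
```

```text
18.1 [0.44307815 0.12588849 0.18391872] [-1.069806    0.75063829 -1.31043112]
tot mm [-2.5 -1.  -3.1] rot deg [ 0.19 -0.43 -0.01]
[-0.25 -0.1  -0.31  0.19 -0.43 -0.01]
```

View pics/c17.png

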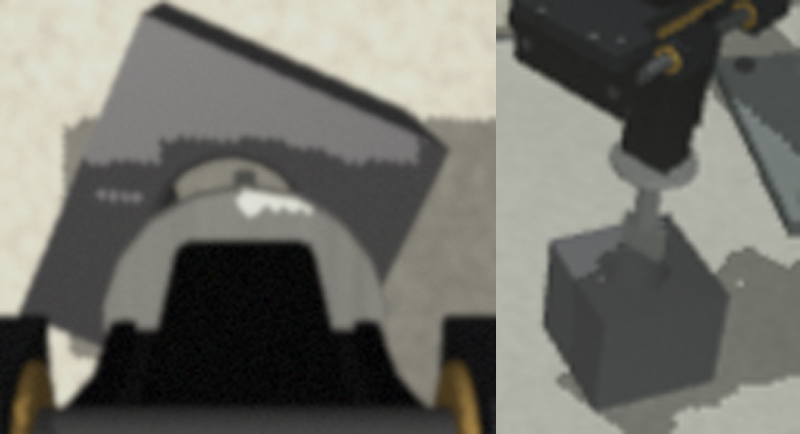

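Call:
{"api": "play_rows", "payload": {
  "increments": [
    {"x":0,"y":0,"z":0,"wx":0,"wy":0,"wz":0},
    {"x":0,"y":0,"z":0,"wx":0,"wy":0,"wz":0},
    {"x":0,"y":0,"z":0,"wx":0,"wy":0,"wz":0}
  ]
}}

```text
t: 18.5
eef_pos: [0.4462, 0.1279, 0.1884]
tool_rot: [0.002, -0.423, 0.906, 0.0]
ft_force: [-0.7, 0.5, -2.0]
gripper_width: 0.272
```

Run:
```python
from plan import *
s=arm.sense();print(s['t'],s['eef_pos'],s['ft_force'])
plan(np.array([.4455,.1272,.187]),down(140),1)
p=read_camera('wrist'); save(p,'w11',s); q=read_camera('scene'); save(q,'scene11',s)
a=cv2.resize(p['img'][130:270,200:360],None,fx=4,fy=4,interpolation=cv2.INTER_CUBIC)
b=cv2.resize(q['img'][150:250,310:380],(392,560),interpolation=cv2.INTER_CUBIC)
cv2.imwrite('pics/c18.png',cv2.resize(np.hstack([a,b]),(800,434)))
c=cv2.resize(q['img'][180:245,315:370],None,fx=10,fy=9,interpolation=cv2.INTER_CUBIC); cv2.imwrite('pics/c19.png',c)
print([(d['at'],d['conf']) for d in finder.tip_of(q,'stand_hole')],[(d['at'],d['conf']) for d in finder.tip_of(p,'stand_hole')])
```

```text
18.5 [0.44621768 0.12786951 0.18842615] [-0.73107978  0.50120447 -1.98061605]
tot mm [1.  0.1 1.4] rot deg [-0.03  0.2   0.05]
[ 0.1   0.01  0.14 -0.03  0.2   0.05]
[([0.4476, 0.123, 0.069], 0.79)] []
```

View pics/c18.png

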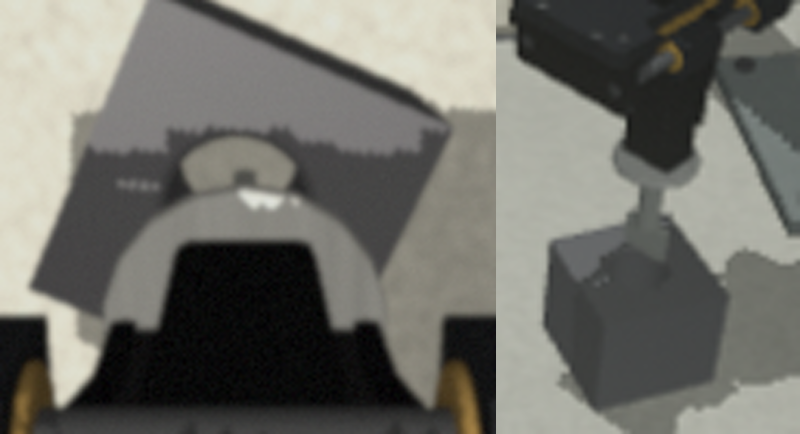

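View pics/c19.png

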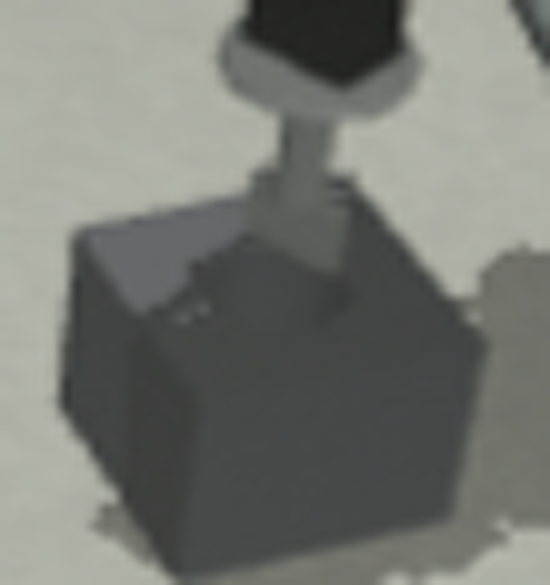

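Run:
```python
from plan import *
from scipy.optimize import least_squares
S,s=load('scene11')
f=lambda l:np.array(l)/[10,9]+[315-.45,180-.45]
tip=onplane(S,f([(300,253)]),[0,0,1],s['eef_pos'][2]-.1034)[0]; print('tip(scene)',tip)
obs=f([(75,232),(345,175),(485,345),(192,395)])
ob2=f([(62,405),(180,578),(452,518)])
def mod(q):
    r=R.from_euler('z',q[2]).as_matrix()
    return np.array([r@[a*.04,b*.04,0]+[q[0],q[1],.072] for a,b in((-1,-1),(-1,1),(1,1),(1,-1))])
def res(q):
    m=mod(q); lo=m.copy(); lo[:,2]=0
    return np.r_[(proj(S,m)[[0,1,2]]-obs[[0,1,2]]).ravel(),(proj(S,lo)[[0,3,2]]-ob2).ravel()]
for y0 in (.3,.6,-.3,-.6):
    o=least_squares(res,[.445,.125,y0]); print(o.x,o.cost,np.round(o.fun,1))
p,sw=load('w11')
g=lambda l:np.array(l)*(1032/800)/4+[199.6,129.6]
for pts in ([(150,0),(448,125),(33,287)],):
    X=onplane(p,g(pts),[0,0,1],.072,sw); print(X,(X[1]+X[2])/2)
```

```text
tip(scene) [0.44497312 0.12877378 0.08502615]
[0.44387785 0.12454106 0.46057101] 1.0761650100160998 [-0.1 -0.5  0.3 -0.5  0.5 -0.3 -0.6  0.  -0.2  0.8  0.   0.3]
[0.44387785 0.12454106 0.4605711 ] 1.0761650100223898 [-0.1 -0.5  0.3 -0.5  0.5 -0.3 -0.6  0.  -0.2  0.8  0.   0.3]
[0.44387785 0.12454106 0.46057101] 1.0761650100161475 [-0.1 -0.5  0.3 -0.5  0.5 -0.3 -0.6  0.  -0.2  0.8  0.   0.3]
[0.44387785 0.12454106 0.460571  ] 1.0761650100161233 [-0.1 -0.5  0.3 -0.5  0.5 -0.3 -0.6  0.  -0.2  0.8  0.   0.3]
[[0.42755249 0.07278413 0.072     ]
 [0.3919957  0.14130187 0.072     ]
 [0.49658191 0.106964   0.072     ]] [0.44428881 0.12413293 0.072     ]
```

Run:
```python
from plan import *
plan(np.array([.4450,.1240,.160]),down(140),3)
```

```text
tot mm [ 3.3 -1.7 27.6] rot deg [-0.    0.1   0.04]
[ 0.11 -0.06  0.92 -0.    0.03  0.01]
[ 0.11 -0.06  0.92 -0.    0.03  0.01]
[ 0.11 -0.06  0.92 -0.    0.03  0.01]
```

Call:
{"api": "play_rows", "payload": {
  "increments": [
    {"x":0.33,"y":-0.17,"z":0.2,"wx":0,"wy":0,"wz":0},
    {"x":0,"y":0,"z":0.4,"wx":0,"wy":0,"wz":0},
    {"x":0,"y":0,"z":0.6,"wx":0,"wy":0,"wz":0},
    {"x":0,"y":0,"z":0.8,"wx":0,"wy":0,"wz":0},
    {"x":0,"y":0,"z":0,"wx":0,"wy":0,"wz":0}
  ]
}}

```text
t: 19.2
eef_pos: [0.4442, 0.1236, 0.1658]
tool_rot: [-0.001, -0.423, 0.906, 0.0]
ft_force: [0.2, -0.4, -1.9]
gripper_width: 0.275
```

Run:
```python
from plan import *
s=arm.sense();print(s['t'],s['eef_pos'],s['ft_force'])
q=read_camera('scene'); save(q,'scene12',s)
c=cv2.resize(q['img'][170:245,315:370],None,fx=8,fy=8,interpolation=cv2.INTER_CUBIC); cv2.imwrite('pics/c20.png',c)
```

```text
19.2 [0.44424285 0.12361278 0.16582586] [ 0.16240138 -0.38849564 -1.86578125]
```

View pics/c20.png

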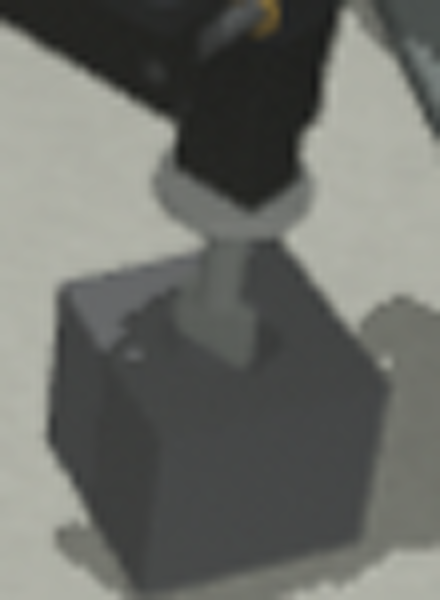

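Call:
{"api": "play_rows", "payload": {
  "increments": [
    {"x":0,"y":0,"z":1.0,"wx":0,"wy":0,"wz":0},
    {"x":0,"y":0,"z":1.0,"wx":0,"wy":0,"wz":0},
    {"x":0,"y":0,"z":1.0,"wx":0,"wy":0,"wz":0},
    {"x":0,"y":0,"z":1.0,"wx":0,"wy":0,"wz":0},
    {"x":0,"y":0,"z":0,"wx":0,"wy":0,"wz":0}
  ]
}}

```text
t: 19.75
eef_pos: [0.4443, 0.1236, 0.1256]
tool_rot: [-0.001, -0.423, 0.906, 0.0]
ft_force: [0.6, 0.4, -1.7]
gripper_width: 0.273
```

Call:
{"api": "play_rows", "payload": {
  "increments": [
    {"x":0,"y":0,"z":0.4,"wx":0,"wy":0,"wz":0},
    {"x":0,"y":0,"z":0.4,"wx":0,"wy":0,"wz":0},
    {"x":0,"y":0,"z":0,"wx":0,"wy":0,"wz":0},
    {"x":0,"y":0,"z":0,"wx":0,"wy":0,"wz":0}
  ]
}}

```text
t: 20.15
eef_pos: [0.445, 0.1239, 0.1194]
tool_rot: [0.001, -0.423, 0.906, 0.0]
ft_force: [-0.8, -0.4, -1.6]
gripper_width: 0.275
```

Call:
{"api": "play_rows", "payload": {
  "increments": [
    {"x":0,"y":0,"z":0.3,"wx":0,"wy":0,"wz":0},
    {"x":0,"y":0,"z":0.3,"wx":0,"wy":0,"wz":0},
    {"x":0,"y":0,"z":0,"wx":0,"wy":0,"wz":0}
  ]
}}

```text
t: 20.45
eef_pos: [0.4446, 0.1238, 0.1129]
tool_rot: [0.0, -0.423, 0.906, 0.0]
ft_force: [-0.1, 0.0, -1.8]
gripper_width: 0.273
```

Call:
{"api": "play_rows", "payload": {
  "increments": [
    {"x":0,"y":0,"z":0.15,"wx":0,"wy":0,"wz":0},
    {"x":0,"y":0,"z":0.15,"wx":0,"wy":0,"wz":0},
    {"x":0,"y":0,"z":0,"wx":0,"wy":0,"wz":0}
  ]
}}

```text
t: 20.75
eef_pos: [0.4451, 0.124, 0.1104]
tool_rot: [0.001, -0.423, 0.906, 0.0]
ft_force: [-0.3, -0.7, -0.6]
gripper_width: 0.272
```

Call:
{"api": "play_rows", "payload": {
  "increments": [
    {"x":0,"y":0,"z":0.08,"wx":0,"wy":0,"wz":0},
    {"x":0,"y":0,"z":0,"wx":0,"wy":0,"wz":0}
  ]
}}

```text
t: 20.95
eef_pos: [0.4451, 0.1241, 0.1104]
tool_rot: [0.001, -0.423, 0.906, 0.0]
ft_force: [-1.7, -0.3, 5.5]
gripper_width: 0.276
```

Call:
{"api": "play_rows", "payload": {
  "increments": [
    {"x":0,"y":0,"z":0,"wx":0,"wy":0,"wz":0},
    {"x":0,"y":0,"z":0,"wx":0,"wy":0,"wz":0},
    {"x":0,"y":0,"z":0,"wx":0,"wy":0,"wz":0},
    {"x":0,"y":0,"z":0,"wx":0,"wy":0,"wz":0},
    {"x":0,"y":0,"z":0,"wx":0,"wy":0,"wz":0}
  ],
  "hand": 100
}}

```text
t: 21.45
eef_pos: [0.4449, 0.1239, 0.1094]
tool_rot: [0.0, -0.423, 0.906, 0.0]
ft_force: [0.3, 0.3, -0.4]
gripper_width: 0.64
```

Call:
{"api": "play_rows", "payload": {
  "increments": [
    {"x":0,"y":0,"z":0,"wx":0,"wy":0,"wz":0},
    {"x":0,"y":0,"z":0,"wx":0,"wy":0,"wz":0},
    {"x":0,"y":0,"z":0,"wx":0,"wy":0,"wz":0}
  ]
}}

```text
t: 21.75
eef_pos: [0.4449, 0.124, 0.1095]
tool_rot: [0.001, -0.423, 0.906, 0.0]
ft_force: [-0.5, 0.3, -0.2]
gripper_width: 0.917
```

Run:
```python
from plan import *
s=arm.sense();print(s['t'],s['eef_pos'],s['ft_force'],s['gripper_width'])
q=read_camera('scene'); save(q,'scene13',s); 
c=cv2.resize(q['img'][120:245,290:390],None,fx=4.5,fy=4.5,interpolation=cv2.INTER_CUBIC); cv2.imwrite('pics/c21.png',c)
```

```text
21.75 [0.44494835 0.1239685  0.1094934 ] [-0.46556925  0.25879085 -0.2127191 ] 0.91681751640259
```

View pics/c21.png

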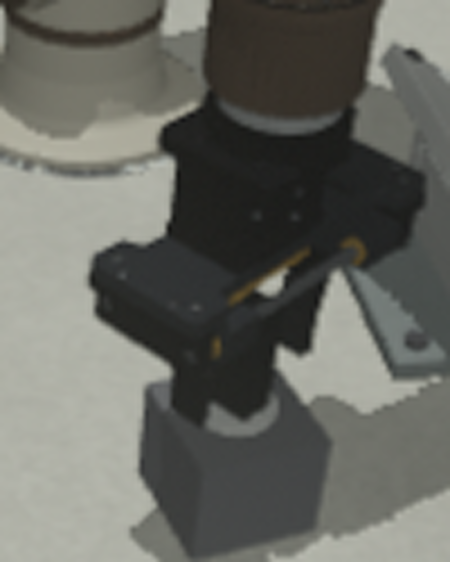

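Driver is standing, collar down on the block. I'll retreat straight up, then check.

Call:
{"api": "play_rows", "payload": {
  "increments": [
    {"x":0,"y":0,"z":-1,"wx":0,"wy":0,"wz":0},
    {"x":0,"y":0,"z":-2,"wx":0,"wy":0,"wz":0},
    {"x":0,"y":0,"z":-3,"wx":0,"wy":0,"wz":0},
    {"x":0,"y":0,"z":-4,"wx":0,"wy":0,"wz":0},
    {"x":0,"y":0,"z":-4,"wx":0,"wy":0,"wz":0}
  ]
}}

```text
t: 22.3
eef_pos: [0.4445, 0.1235, 0.2516]
tool_rot: [0.001, -0.423, 0.906, 0.0]
ft_force: [0.9, 0.4, -0.4]
gripper_width: 1.0
```

Call:
{"api": "play_rows", "payload": {
  "increments": [
    {"x":-4,"y":0,"z":-3,"wx":0,"wy":0,"wz":0},
    {"x":-4,"y":0,"z":-3,"wx":0,"wy":0,"wz":0},
    {"x":-3,"y":0,"z":-1,"wx":0,"wy":0,"wz":0},
    {"x":0,"y":0,"z":0,"wx":0,"wy":0,"wz":0},
    {"x":0,"y":0,"z":0,"wx":0,"wy":0,"wz":0}
  ]
}}

```text
t: 22.8
eef_pos: [0.5151, 0.2082, 0.3195]
tool_rot: [-0.0, -0.423, 0.906, 0.0]
ft_force: [-0.0, 0.3, -0.2]
gripper_width: 1.0
```

Run:
```python
from plan import *
s=arm.sense();print(s['t'],s['eef_pos'],s['ft_force'],s['gripper_width'])
q=read_camera('scene'); save(q,'scene14',s); p=read_camera('wrist'); save(p,'w14',s); t=read_camera('top'); save(t,'top14',s)
for l in ('driver_grip','hexdriver','jar','tray','stand_hole'):
  print(l,[(np.round(d['at'],3),round(d['conf'],2)) for d in finder.tip_of(q,l)])
a=cv2.resize(q['img'][130:250,190:390],None,fx=4,fy=4,interpolation=cv2.INTER_CUBIC)
cv2.imwrite('pics/c22.png',a)
```

```text
22.8 [0.51512177 0.20817971 0.31948177] [-0.02107051  0.28316506 -0.23318907] 1.000149385850538
driver_grip [(array([0.446, 0.123, 0.118]), 0.88)]
hexdriver [(array([0.587, 0.275, 0.007]), 0.71)]
jar [(array([ 0.713,  0.032, -0.   ]), 0.55)]
tray [(array([ 0.261, -0.389,  0.   ]), 0.78)]
stand_hole [(array([0.448, 0.123, 0.07 ]), 0.57), (array([ 0.262, -0.385, -0.   ]), 0.31)]
```

View pics/c22.png

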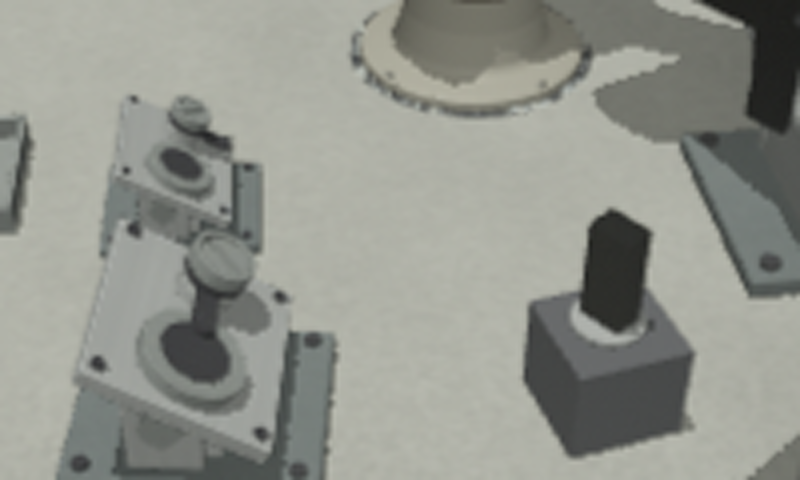

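View pics/w14.png

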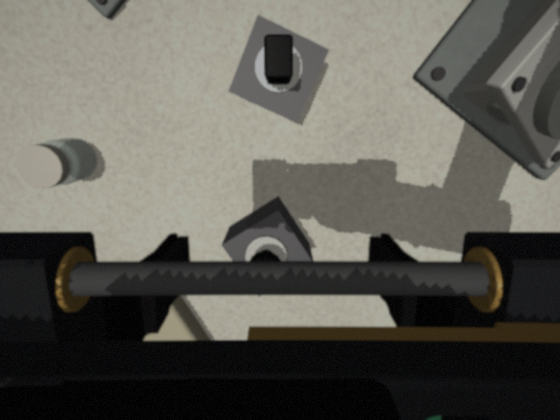

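```bash
python3 -c "
from h import *
print(arm.finish_job()); print(arm.sense()['t'])"
```

```text
the job is handed in; nothing more can be done
None
the job is handed in; nothing more can be done
```

I took the flat driver from its stand and put its blade into the slot of the middle stage's screw. I turned the screw clockwise about 83° of tool rotation to the stop without taking the blade out. The driver is back upright in its own stand and released. The job was handed in at about 23 s and reported no verdict.

**Checks that agreed**
- **Stop reached:** torque was about 0.08 N·m during the turn and rose to about 0.87 N·m at the stop. The last picture shows the finger over the holder, pointing at its centre.
- **Driver back in its stand:** the collar touched down at the same tool height (0.110 m) as when I first gripped it. The driver stands upright, within about 2 mm of the hole centre.
- **Bystanders:** the hex driver, jar and tray are within about 4 mm of where they started, which is the finder's own accuracy. The gripper is clear of everything.

**Checks that disagreed**
- **Seating depth:** the blade met the bottom about 2.9 mm above the slot-floor height I had fitted from the pictures. The finder's estimates put the floor higher, which fits full seating. I could not see the tip inside the slot, so the depth is inferred from that contact and from the screw turning with the blade.
- **Stand position:** my first grip position was about 4 mm off the hole centre measured later, so I used the later measurement for the return.

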